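# Set up the doming bolster

## Task

Set up the doming bolster: lay every doming block on the bench in a bay of its own, centred with its long side along the walls, put a wedge in the slot beside each (thin end first, from the robot's side) and tap it in until the block is locked tight. Then turn the hold-down nut clockwise with its fitted wrench until it is run right down and the wrench clicks, stop at the click, and let go. Knock over neither the mug nor the flux jar.

Things in the scene. Friction and masses are not known exactly. Their poses are not given: they have to be found in the camera images.
- bolster: Fixed grey steel bed on the bench, 10 mm thick, spanning x -90 to 60 mm and y -154.5 to 154.5 mm about its origin, which is on its underside; x points roughly away from the robot, y to its left. Three bays side by side, bay0 at -y. Walls and brass jaws span x -55 to 55 mm and rise 12 mm above the bed's top; bays and slots are open above and at both x ends. Slots are wide at -x, narrow at +x.
- nut (a joint): Angle of the hold-down nut with its fitted wrench (rad), growing clockwise from above (tightening); run down, it stops dead at 1.0. Starts at 0 to 0.4. Running drag 0.45 N m; stays where it is left. At nut angle a (click 0) the wrench points from the stud to 170 degrees minus a in the bolster's frame (170 degrees: towards the robot, a little to its left).
- click (a joint): Breakaway joint of the wrench (rad), a hinge 45 mm out from the stud axis. It stays at 0 (straight) until 1.3 N m acts there (14 N across the grip), then gives clockwise, taking 1 N m per rad more; travel 0.5; springs back when let go. Giving 0.1 or more with the nut run down is the click; beyond 0.42 is over-forced.
- stud (a point): Axis of the stud and nut (bolster x = 0, y = 190 mm), at the height of the wrench handle's centre line, 70 mm above the bench. The wrench head round it is 48 mm across, its top 85 mm above the bench.
- handle (a point): Centre of the wrench's red grip: 85 mm long, 26 mm square, horizontal, 137.5 mm from the stud axis when straight, 70 mm above the bench. Its x axis points outward along the handle, y across it.
- block0_mid (a point): Centre (half-way up) of a loose doming block, 60 mm (its x) by 44 mm (its y) by 40 mm high, brown hardwood with two cups in its top, 0.1 to 0.45 kg. Some starts lack one of the three blocks.
- block1_mid (a point): Centre (half-way up) of a loose doming block, 60 mm (its x) by 44 mm (its y) by 40 mm high, bare aluminium with one large cup in its top, 0.1 to 0.45 kg. Some starts lack one of the three blocks.
- block2_mid (a point): Centre (half-way up) of a loose doming block, 60 mm (its x) by 44 mm (its y) by 40 mm high, white nylon with three small cups in its top, 0.1 to 0.45 kg. Some starts lack one of the three blocks.
- wedge0_mid (a point): Centre (half-way up) of a loose dark hardwood wedge lying on the bench; all three are alike: 110 mm long (its x), 30 mm high, thickness in y tapering evenly on both sides from 40 mm at the thick end (-x, yellow end face) to 18 mm at the thin end (+x); 29 mm in the middle. About 70 g. There is a wedge for each block; one is spare when a block is missing.
- wedge1_mid (a point): Centre (half-way up) of a loose dark hardwood wedge lying on the bench; all three are alike: 110 mm long (its x), 30 mm high, thickness in y tapering evenly on both sides from 40 mm at the thick end (-x, yellow end face) to 18 mm at the thin end (+x); 29 mm in the middle. About 70 g. There is a wedge for each block; one is spare when a block is missing.
- wedge2_mid (a point): Centre (half-way up) of a loose dark hardwood wedge lying on the bench; all three are alike: 110 mm long (its x), 30 mm high, thickness in y tapering evenly on both sides from 40 mm at the thick end (-x, yellow end face) to 18 mm at the thin end (+x); 29 mm in the middle. About 70 g. There is a wedge for each block; one is spare when a block is missing.
- bay0 (a point): Centre of a block clamped in bay 0: against the stop wall, half-way up, base on the bed, its 60 mm side along x; axes as the bolster. Along +y the bay has: fixed stop wall, 50 mm gap for the block, brass jaw, wedge slot, fixed fence. While the jaw is open, a block centred 3 mm to +y of this has 3 mm to spare on either side.
- bay1 (a point): Centre of a block clamped in bay 1: against the stop wall, half-way up, base on the bed, its 60 mm side along x; axes as the bolster. Along +y the bay has: fixed stop wall, 50 mm gap for the block, brass jaw, wedge slot, fixed fence. While the jaw is open, a block centred 3 mm to +y of this has 3 mm to spare on either side.
- bay2 (a point): Centre of a block clamped in bay 2: against the stop wall, half-way up, base on the bed, its 60 mm side along x; axes as the bolster. Along +y the bay has: fixed stop wall, 50 mm gap for the block, brass jaw, wedge slot, fixed fence. While the jaw is open, a block centred 3 mm to +y of this has 3 mm to spare on either side.
- slot0 (a point): Centre of the wedge of bay 0 when home (half-way up, lying on the bed, thin end to +x, away from the robot; axes as the bolster): it then just closes the jaw on the block. A wedge 30 mm or more back from this (-x) is loose; 58 mm back and 3 mm to +y it has 2.8 mm to spare on either side. It may go up to 10 mm past home when tight.
- slot1 (a point): Centre of the wedge of bay 1 when home (half-way up, lying on the bed, thin end to +x, away from the robot; axes as the bolster): it then just closes the jaw on the block. A wedge 30 mm or more back from this (-x) is loose; 58 mm back and 3 mm to +y it has 2.8 mm to spare on either side. It may go up to 10 mm past home when tight.
- slot2 (a point): Centre of the wedge of bay 2 when home (half-way up, lying on the bed, thin end to +x, away from the robot; axes as the bolster): it then just closes the jaw on the block. A wedge 30 mm or more back from this (-x) is loose; 58 mm back and 3 mm to +y it has 2.8 mm to spare on either side. It may go up to 10 mm past home when tight.
- jaw0 (a joint): Travel of the brass jaw of bay 0 towards its stop wall (m): 0 open, 0.006 touching the block, 0.008 its end. A spring (2 to 3 N) opens it when no wedge holds it. Driving the wedge moves it 1 mm per 5 mm, and takes 4 to 12 N along the wedge, rising steeply once the block is tight.
- jaw1 (a joint): Travel of the brass jaw of bay 1 towards its stop wall (m): 0 open, 0.006 touching the block, 0.008 its end. A spring (2 to 3 N) opens it when no wedge holds it. Driving the wedge moves it 1 mm per 5 mm, and takes 4 to 12 N along the wedge, rising steeply once the block is tight.
- jaw2 (a joint): Travel of the brass jaw of bay 2 towards its stop wall (m): 0 open, 0.006 touching the block, 0.008 its end. A spring (2 to 3 N) opens it when no wedge holds it. Driving the wedge moves it 1 mm per 5 mm, and takes 4 to 12 N along the wedge, rising steeply once the block is tight.
- mug: Blue ceramic mug, a bystander, 80 mm wide, 90 mm high, origin under its centre.
- flux: Small amber flux jar, a bystander, 44 mm wide, 45 mm high, origin under its centre.
There are look-alikes about, which are no part of the job. Leave any green or purple look-alike of the part that bears block0_mid alone.

How it is judged:
By the outcome, as a careful person would: the job done as asked, in the order asked, and still so for the second after the job is handed in, with the robot touching nothing.
Of block0, block1, block2 only 2 to 3 are there at a start; the rules pass over those that are not, and their reading is None.
At some moment in a run one of block0, block1, block2, wedge0, wedge1, wedge2 may be knocked a few centimetres aside while the robot is not near it.
Once in a run the grip may slacken for a moment while it holds something.
It also fails if it takes over 210 s, if anything falls off the work surface, if the arm or the gripper's body presses on something with over 40 N, if the wrist force passes 120 N, or if a joint passes its speed limit or range.

## Robot

A 6-joint arm with a two-finger parallel gripper is mounted at the origin on the work surface. World frame = base frame: x ahead of the robot, y to its left, z up, the work surface at z = 0. Lengths are in mm, angles in rad, forces in N, time in s.
With the tool pointing down it reaches from about 275 to 775 mm from the base axis. Payload 14.6 kg.
Tool frame: the origin (TCP) lies at the very end of the fingers, on their centre line; the grasp point (between the pads) lies 19 mm behind it (env.grip_depth is the distance from the TCP to the grasp point, in mm); z points along the fingers, y is the line along which they close (so a half turn about z gives the same grasp; the last joint's range is limited). The gripper opens to 85 mm and grips with 20 to 120 N. Pads are 22 mm wide; open, the fingers measure 114 mm over their backs; the gripper's body (76 mm by 85 mm) begins 54 mm behind the grasp point. The pads swing forward as they close: fully open they stand 13 mm farther back than shut.
Start: joints at [-1.369, 0.263, -0.048, 1.259, 0, 1.415], TCP at [183.365, -491.941, 231.278] pointing down, gripper open.
Joint ranges: [-2.65, 2.65], [-0.89, 1.7], [-1.18, 1.37], [-2.13, 2.11], [-1.35, 1.29], [-3.14, 3.14]. Speed limits (rad/s): [1.89, 1.89, 2.57, 2.79, 3.14, 3.14].

## Interface

Orientations are given as a 3x3 rotation matrix whose columns are the frame's x, y, z axes.
In Python, from workcell import env, cams gives the robot as it stands. The module is installed in compiled form; this text tells all that it offers.
- The arm moves only by the tool move_arm, never from a script. Its argument "series" is a list of rows, each an object of numbers: "x", "y", "z": the shift along the tool's x, y, z in cm; "rx", "ry", "rz": the turn, a rotation vector about the tool's x, y, z in rad; "claw": the closure, from -1 (fully open) to 1 (shut). A call has 1 to 12 rows; each row is the pose to reach, as a shift and turn from the pose commanded when the call began, along the tool's axes at that moment; what a row does not reach only later rows make up. A row lasts 1/8 s, in which the tool goes at most 62.5 mm and 10.7 degrees, less where a joint would pass 70% of its speed; a pose out of reach is approached as far as the arm can. A call with a gripper value outside its range is refused whole. The fingers move at their own pace and stop on an object; "newtons" is the grip in N (left out, the last holds). Time passes only in rows, so rows that repeat a pose let the fingers close. It gives the time, the measured TCP pose, the force, the opening and the grip force at its end, in the units of the state.
- env.get_state(): the state, without advancing time (a new reading comes with each control period).
- cams.read_camera(name): name is "scene" or "top" or "wrist"; returns a dict with "color" (400x640x3 uint8, blue, green, red), "intrinsics" (3x3 intrinsics, pixels), "world_to_cam" (4x4, takes a point from world to camera coordinates). Camera axes: x right, y up, looking along -z (the intrinsics and any distortion apply to the point x, -y, -z); pixel columns grow to the right and rows downward; lengths in mm; the calibration is good to about 2 mm. A picture is of the moment at which its call begins. There is no depth.
- env.close_job(): hands the job in; it is judged then, once.
The state is a dict: "t": time; "qpos": joint angles; "joint_vel": joint speeds; "joint_torque": joint torques, N m; "position": TCP position; "orientation": TCP orientation; "contact_force": force on the tool from outside, world axes, zero at the start; "torque": the same for the moment, N m; "grip_width": opening from 0.0 (shut) to 1.0 (fully open); "gripper_force": force on a finger pad.
Only numpy, scipy, OpenCV 4.12 (cv2) and the standard library are available. Lean on these libraries where they do the work, as an engineer would, in place of code of your own. Each camera call takes 0.05 s, during which the arm holds its last target. There are 200 camera calls.

## Working session

There is one attempt and no reset: what is moved stays moved. The work goes in short steps, Python scripts to look and compute and a tool call to move; the robot and the scene stay as the last step left them, time stands still between calls to the robot, and variables do not carry over. Pictures are saved under pics/ and viewed, at most 14 in all, crops included, and the job is handed in when it is done.

Besides the shell and the picture viewer there is one more tool, called after ">>>" as name(argument=value, ...) on one line, values as JSON. move_arm: Moves the arm, as the interface text tells. Its arguments: {"type":"object","properties":{"series":{"type":"array"},"newtons":{"type":"number"}},"required":["series"]}

```bash
mkdir -p pics; cat > h.py <<'E'
import numpy as np, cv2
from workcell import env, cams
def shot(n,save=None):
    r=cams.read_camera(n)
    if save: cv2.imwrite('pics/'+save,r['color'])
    return r
def ray(r,uv):
    K=np.array(r['intrinsics']);T=np.array(r['world_to_cam'])
    d=np.linalg.inv(K)@np.array([uv[0],uv[1],1.0]);d=np.array([d[0],-d[1],-d[2]])
    R=T[:3,:3];return -R.T@T[:3,3],R.T@d
def pix2w(r,uv,z):
    c,d=ray(r,uv);return (c+d*(z-c[2])/d[2])
def w2pix(r,p):
    K=np.array(r['intrinsics']);T=np.array(r['world_to_cam'])
    q=T[:3,:3]@np.array(p)+T[:3,3];q=K@np.array([q[0],-q[1],-q[2]]);return q[:2]/q[2]
E
python3 - <<'E'
from h import *
for n in ('top','scene','wrist'):
    r=shot(n,n+'0.png');print(n,r['intrinsics'],np.round(r['world_to_cam'],3).tolist(),[k for k in r])
    np.savez(n+'0.npz',**r)
print(env.get_state())
E
```

```text
top [[463.40913179   0.         314.43437452]
 [  0.         463.40913179 192.73080904]
 [  0.           0.           1.        ]] [[-0.027, -1.0, 0.001, 23.157], [0.996, -0.026, 0.091, -530.196], [-0.091, 0.003, 0.996, -1170.636], [0.0, 0.0, 0.0, 1.0]] ['color', 'intrinsics', 'world_to_cam']
scene [[393.90087639   0.         309.71810419]
 [  0.         393.90087639 199.46559246]
 [  0.           0.           1.        ]] [[0.026, 1.0, 0.001, -19.879], [-0.841, 0.021, 0.54, 390.042], [0.54, -0.015, 0.842, -1506.195], [0.0, 0.0, 0.0, 1.0]] ['color', 'intrinsics', 'world_to_cam']
wrist [[356.84275357   0.         320.92280199]
 [  0.         356.84275357 199.82621211]
 [  0.           0.           1.        ]] [[0.349, -0.937, -0.001, -523.835], [0.895, 0.333, -0.296, 38.581], [0.278, 0.103, 0.955, -379.25], [0.0, 0.0, 0.0, 1.0]] ['color', 'intrinsics', 'world_to_cam']
{'t': 0.15, 'qpos': array([-1.36928841e+00,  2.63440426e-01, -4.87484425e-02,  1.25940703e+00,
        2.96924540e-05,  1.41549604e+00]), 'joint_vel': array([ 0.00079189, -0.00077456,  0.00274193, -0.00112461, -0.00083142,
        0.00018094]), 'joint_torque': array([ 1.56416922e-03, -6.37827730e+01,  3.84646511e+01,  1.07276652e-02,
       -3.46716388e-05, -1.16029119e-05]), 'position': array([ 183.3390025 , -491.74277508,  230.93704941]), 'orientation': array([[ 9.37016455e-01,  3.49285192e-01, -1.30939596e-04],
       [ 3.49285183e-01, -9.37016135e-01,  7.89333001e-04],
       [ 1.53009815e-04, -7.85353271e-04, -9.99999680e-01]]), 'contact_force': array([-0.23523242, -0.03855146, -0.08765702]), 'torque': array([-0.00261856,  0.01602149, -0.01087688]), 'gripper_force': 0.0, 'grip_width': 0.9992144686012998}
```

View pics/top0.png

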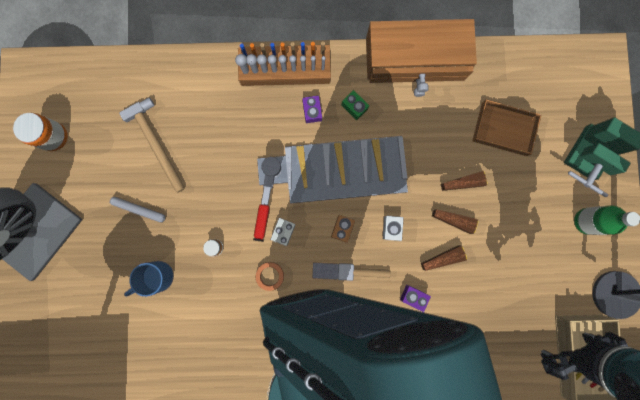

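View pics/scene0.png

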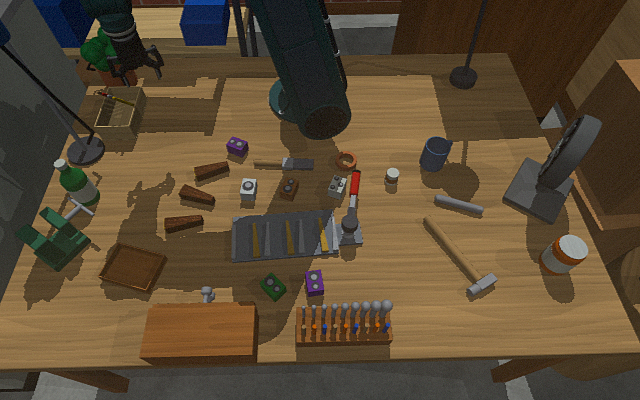

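The top view shows three blocks at (283,231), (343,228) and (393,228), and wedges at (464,181), (454,219) and (444,257). The bolster is at (290–408, 138–200), the wrench grip at (262,222), the mug at (150,278) and a jar at (212,247).

```bash
python3 - <<'E'
from h import *
a=cv2.imread('pics/top0.png')
cv2.imwrite('pics/c1.png',cv2.resize(a[130:275,240:420],None,fx=4.4,fy=4.1,interpolation=cv2.INTER_CUBIC)[:595,:])
cv2.imwrite('pics/c2.png',cv2.resize(a[160:280,410:500],None,fx=5,fy=5,interpolation=cv2.INTER_CUBIC)[:595,:])
E
```

```text
(no output)
```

View pics/c1.png

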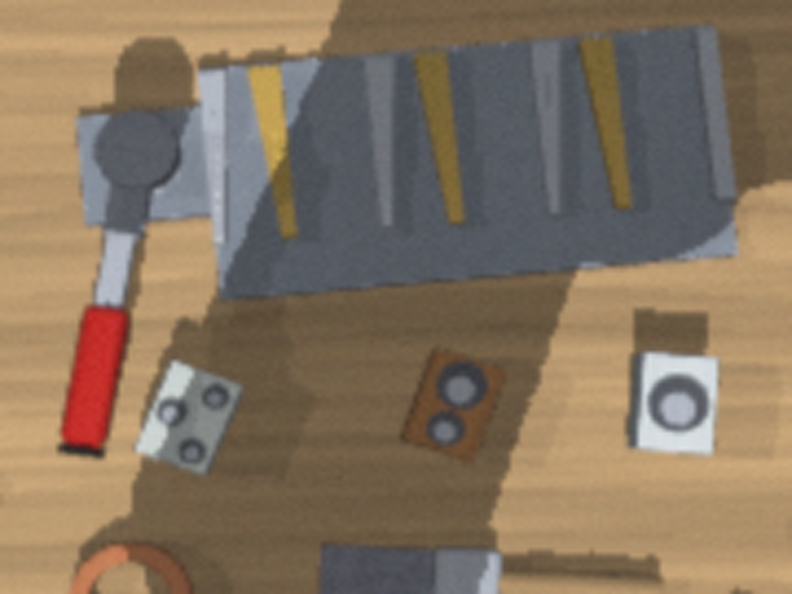

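View pics/c2.png

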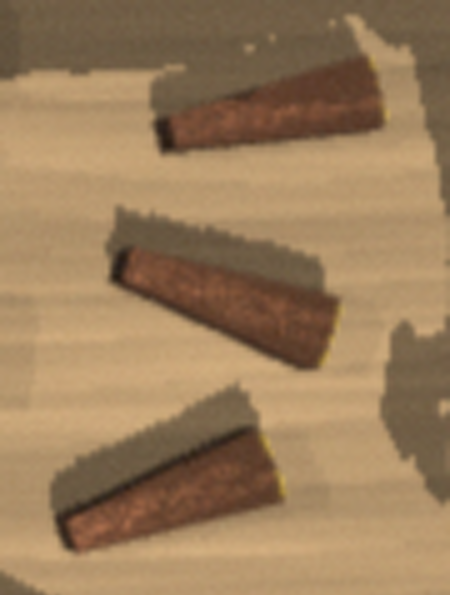

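The crops show the nylon block at c1 (190,417), the brown at (454,405) and the aluminium at (678,403). The bolster's corners are at (199,70), (221,298), (737,255) and (716,27). The thin ends of the wedges are to the left and the thick ends to the right.

```bash
cat > m1.py <<'E'
from h import *
r=dict(np.load('top0.npz'))
c1=lambda X,Y:(240+(X+.5)/4.4-.5,130+(Y+.5)/4.1-.5)
c2=lambda X,Y:(410+(X+.5)/5-.5,160+(Y+.5)/5-.5)
P=lambda c,pts,z:np.array([pix2w(r,c(*p),z)[:2] for p in pts])
def rigid(M,W):
    m,w=M.mean(0),W.mean(0);H=(M-m).T@(W-w);U,_,V=np.linalg.svd(H);R=V.T@U.T
    return R,w-R@m,np.degrees(np.arctan2(R[1,0],R[0,0]))
B=P(c1,[(199,70),(221,298),(737,255)],10)
M=np.array([(60,154.5),(-90,154.5),(-90,-154.5)])
R,t,a=rigid(M,B);print('bolster',t,a,'res',(B-(M@R.T+t)).round(1).tolist())
inb=lambda W:((W-t)@R).round(1).tolist()
for n,pts in dict(wall0L=[(697,28),(714,196)],wall0R=[(717,27),(735,196)],jaw0R=[(613,40),(632,208)],jaw0L=[(581,40),(617,208)],fen0=[(531,42),(550,212)],fen0R=[(560,42),(559,212)],jaw1=[(447,53),(465,222)],jaw2=[(280,68),(298,236)],jaw2L=[(249,68),(285,236)],fen2R=[(227,70),(224,240)]).items():
    print(n,inb(P(c1,pts,22)))
print('stud',inb(P(c1,[(138,147)],85)),'stud world',R@[0,190]+t)
h=P(c1,[(107,307),(84,447)],83);print('handle ends',inb(h))
for n,q in dict(nyl=[(175,360),(243,385),(206,473),(136,450)],brn=[(436,349),(507,373),(473,462),(402,438)],alu=[(642,352),(717,356),(712,452),(638,446)]).items():
    W=P(c1,q,40);Mb=np.array([(30,22),(30,-22),(-30,-22),(-30,22)]);Rb,tb,ab=rigid(Mb,W);print(n,tb.round(1),round(ab,1),'in bolster',inb(tb),(W-(Mb@Rb.T+tb)).round(1).tolist())
for n,q in dict(wA=[(172,117),(177,152),(383,128),(370,55)],wB=[(130,246),(118,284),(318,368),(339,297)],wC=[(67,515),(78,550),(283,498),(258,430)]).items():
    W=P(c2,q,30);Mb=np.array([(55,-9),(55,9),(-55,20),(-55,-20)]);Rb,tb,ab=rigid(Mb,W);print(n,tb.round(1),round(ab,1),(W-(Mb@Rb.T+tb)).round(1).tolist())
print('mug',pix2w(r,(150,278),90),'flux',pix2w(r,(212,247),45))
E
python3 m1.py
```

```text
bolster [607.34146719 -73.89966874] 3.786043179315079 res [[-1.4, -0.6], [1.2, -0.6], [0.2, 1.2]]
wall0L [[55.9, -143.2], [-52.2, -141.5]]
wall0R [[55.5, -155.1], [-53.3, -153.8]]
jaw0R [[52.8, -92.8], [-55.3, -92.6]]
jaw0L [[54.6, -73.8], [-54.5, -83.8]]
fen0 [[56.0, -44.2], [-53.4, -44.3]]
fen0R [[54.4, -61.3], [-53.9, -49.5]]
jaw1 [[53.5, 6.1], [-55.1, 6.2]]
jaw2 [[53.1, 105.6], [-54.8, 104.8]]
jaw2L [[54.7, 123.9], [-54.1, 112.4]]
fen2R [[54.7, 137.0], [-53.4, 148.3]]
stud [[0.3, 188.6]] stud world [594.79560731 115.68567193]
handle ends [[-93.8, 214.0], [-175.4, 233.5]]
nyl [433.5  91.6] -22.6 in bolster [-162.5, 176.6] [[-0.9, -0.9], [-0.5, 1.0], [1.6, 0.3], [-0.2, -0.5]]
brn [436.6 -60.4] -21.5 in bolster [-169.5, 24.8] [[-1.0, 0.0], [-0.8, 0.6], [1.0, 0.0], [0.7, -0.7]]
alu [ 435.6 -188.3] -5.2 in bolster [-178.9, -102.8] [[-0.9, -0.2], [-0.6, 0.6], [0.3, 0.6], [1.1, -1.0]]
wA [ 547.1 -378. ] 100.2 [[0.2, -2.3], [-0.2, -0.8], [0.7, 2.9], [-0.7, 0.2]]
wB [ 452.4 -347.4] 70.1 [[1.0, -0.9], [-1.3, 0.0], [1.1, 0.0], [-0.8, 0.8]]
wC [ 352.3 -314.3] 107.2 [[0.7, -1.8], [0.2, -1.2], [1.4, 2.0], [-2.3, 1.0]]
mug [330.12261074 408.31945503  90.        ] flux [399.033876   269.33747018  45.        ]
```

>>> move_arm(series=[{"x":47.1,"y":-24.3,"rz":0.29},{"x":47.1,"y":-24.3,"rz":0.29},{"x":47.1,"y":-24.3,"rz":0.29},{"x":47.1,"y":-24.3,"rz":0.29},{"x":47.1,"y":-24.3,"rz":0.29},{"x":47.1,"y":-24.3,"rz":0.29},{"x":47.1,"y":-24.3,"rz":0.29},{"x":47.1,"y":-24.3,"rz":0.29},{"x":47.1,"y":-24.3,"rz":0.29},{"x":47.1,"y":-24.3,"rz":0.29},{"x":47.1,"y":-24.3,"rz":0.29},{"x":47.1,"y":-24.3,"rz":0.29}])

```text
validation failed for argument at $.se...
```

```bash
cat >> h.py <<'E'
def sh(target,yaw=None,s=None):
    "tool-frame shift (cm) and rz to go to target TCP xyz with tool-x at world yaw (deg), tool down"
    s=s or env.get_state();R=np.array(s['orientation']);d=R.T@(np.array(target)-s['position'])/10
    y0=np.degrees(np.arctan2(R[1,0],R[0,0]))
    dz=0 if yaw is None else -np.radians((yaw-y0+180)%360-180)
    return d.round(2).tolist(),round(float(dz),3)
E
python3 - <<'E'
from h import *
s=env.get_state();print(s['t'],s['position'],s['orientation'],s['qpos'],s['joint_vel'])
r=shot('wrist','w1.png');np.savez('w1.npz',**r);print(np.round(r['world_to_cam'],3).tolist())
E
```

```text
0.15 [ 183.3390025  -491.74277508  230.93704941] [[ 9.37016455e-01  3.49285192e-01 -1.30939596e-04]
 [ 3.49285183e-01 -9.37016135e-01  7.89333001e-04]
 [ 1.53009815e-04 -7.85353271e-04 -9.99999680e-01]] [-1.36928841e+00  2.63440426e-01 -4.87484425e-02  1.25940703e+00
  2.96924540e-05  1.41549604e+00] [ 0.00079189 -0.00077456  0.00274193 -0.00112461 -0.00083142  0.00018094]
[[0.349, -0.937, -0.001, -523.911], [0.895, 0.333, -0.296, 38.588], [0.278, 0.103, 0.955, -379.232], [0.0, 0.0, 0.0, 1.0]]
```

View pics/w1.png

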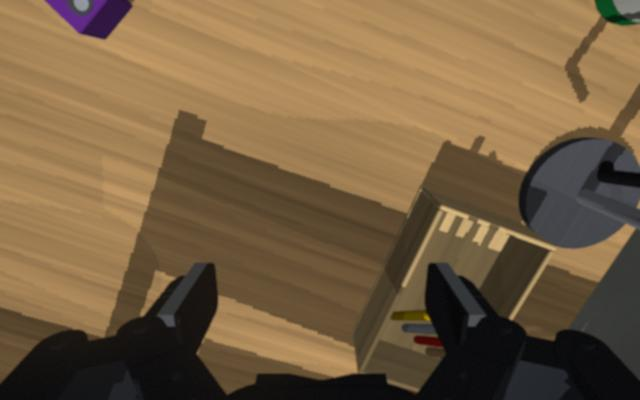

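The move was refused, so this picture is still of the start pose. I'll try again with every field given.

>>> move_arm(series=[{"x":47.1,"y":-24.3,"z":0,"rx":0,"ry":0,"rz":0.29,"claw":-1},{"x":47.1,"y":-24.3,"z":0,"rx":0,"ry":0,"rz":0.29,"claw":-1},{"x":47.1,"y":-24.3,"z":0,"rx":0,"ry":0,"rz":0.29,"claw":-1}], newtons=40)

```text
t: 0.57
position: [308.2, -354.3, 231.3]
orientation: [[0.998, 0.064, 0.0], [0.064, -0.998, 0.0], [0.0, -0.0, -1.0]]
contact_force: [0.9, -0.8, 0.3]
grip_width: 0.994
gripper_force: 0.0
```

>>> move_arm(series=[{"x":24.7,"y":-23.8,"z":0,"claw":-1},{"x":24.7,"y":-23.8,"z":0,"claw":-1},{"x":24.7,"y":-23.8,"z":0,"claw":-1},{"x":24.7,"y":-23.8,"z":0,"claw":-1},{"x":24.7,"y":-23.8,"z":0,"claw":-1},{"x":24.7,"y":-23.8,"z":0,"claw":-1},{"x":24.7,"y":-23.8,"z":0,"claw":-1}])

```text
validation failed for argument at $.se...
```

```bash
python3 - <<'E'
from h import *
s=env.get_state();print(s['t'],s['position'],s['orientation'][:,0],s['qpos'])
r=shot('wrist','w1.png');np.savez('w1.npz',**r)
cv2.imwrite('pics/w1b.png',cv2.resize(r['color'],(800,500),interpolation=cv2.INTER_CUBIC))
E
```

```text
0.575 [ 308.1548931 -354.3403879  231.2520913] [9.97938146e-01 6.41828632e-02 1.29033091e-04] [-1.02886583e+00  1.68172162e-01 -1.75528324e-01  1.22705369e+00
  1.23476702e-04  2.04849982e+00]
```

View pics/w1b.png

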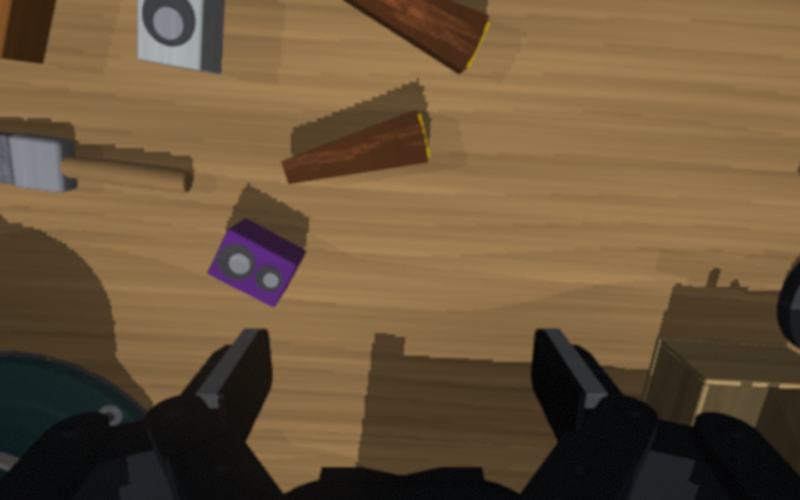

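All seven fields are needed in each row.

>>> move_arm(series=[{"x":24.7,"y":-23.8,"z":0,"rx":0,"ry":0,"rz":0,"claw":-1},{"x":24.7,"y":-23.8,"z":0,"rx":0,"ry":0,"rz":0,"claw":-1},{"x":24.7,"y":-23.8,"z":0,"rx":0,"ry":0,"rz":0,"claw":-1},{"x":24.7,"y":-23.8,"z":0,"rx":0,"ry":0,"rz":0,"claw":-1},{"x":24.7,"y":-23.8,"z":0,"rx":0,"ry":0,"rz":0,"claw":-1},{"x":24.7,"y":-23.8,"z":0,"rx":0,"ry":0,"rz":0,"claw":-1},{"x":24.7,"y":-23.8,"z":0,"rx":0,"ry":0,"rz":0,"claw":-1},{"x":24.7,"y":-23.8,"z":0,"rx":0,"ry":0,"rz":0,"claw":-1}])

```text
t: 1.62
position: [537.5, -102.1, 231.1]
orientation: [[0.998, 0.067, -0.001], [0.067, -0.998, -0.0], [-0.001, -0.0, -1.0]]
contact_force: [0.3, 0.1, 0.5]
grip_width: 0.996
gripper_force: 0.0
```

```bash
python3 - <<'E'
from h import *
s=env.get_state();print(s['t'],s['position'],s['orientation'][:,0],s['qpos'])
r=shot('wrist','w2.png');np.savez('w2.npz',**r)
cv2.imwrite('pics/w2b.png',cv2.resize(r['color'],(800,500),interpolation=cv2.INTER_CUBIC))
E
```

```text
1.625 [ 537.52225373 -102.12206431  231.13623538] [ 9.97762407e-01  6.68571988e-02 -5.42692233e-04] [-3.36611305e-01  3.01754011e-01  6.98993578e-03  1.27654394e+00
 -1.83626979e-04  2.73807429e+00]
```

View pics/w2b.png

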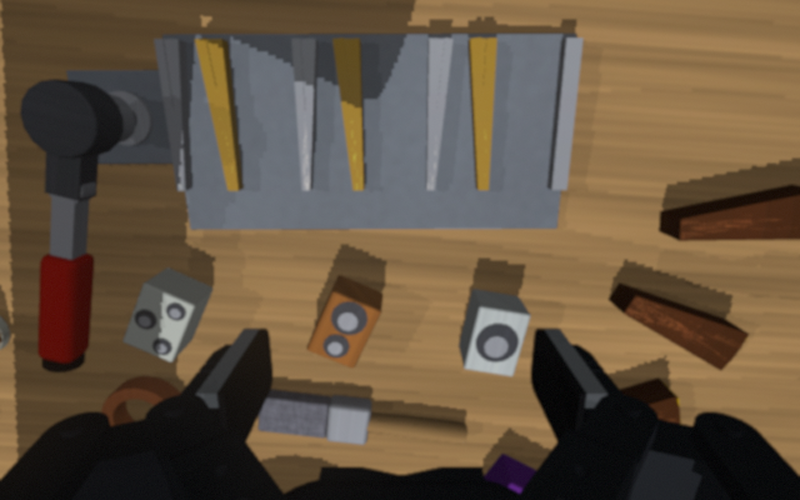

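The wrist view shows the bolster in detail. Its bed corners are at (190,229) and (559,227). The near ends of the jaws and walls are at row 189, and all three blocks stand at the near side. I'll fit the bolster pose from these points.

```bash
cat > m2.py <<'E'
from h import *
from scipy.optimize import least_squares
w=dict(np.load('w2.npz'));tp=dict(np.load('top0.npz'))
s=1.25
W=[((190,229),(-90,154.5,10)),((559,227),(-90,-154.5,10)),((549,188),(-55,-142.5,22)),((567,188),(-55,-154.5,22)),((566,38),(55,-142.5,22)),((582,38),(55,-154.5,22)),
((489,189),(-55,-92.5,22)),((497,39),(55,-92.5,22)),((428,189),(-55,-43.5,22)),((428,38),(55,-43.5,22)),((365,188),(-55,6.5,22)),((360,39),(55,6.5,22)),((301,189),(-55,55.5,22)),((292,40),(55,55.5,22)),((241,189),(-55,105.5,22)),((225,40),(55,105.5,22))]
c1=lambda X,Y:(240+(X+.5)/4.4-.5,130+(Y+.5)/4.1-.5)
T=[((199,70),(60,154.5,10)),((221,298),(-90,154.5,10)),((737,255),(-90,-154.5,10)),((697,28),(55,-142.5,22)),((714,196),(-55,-142.5,22)),((717,27),(55,-154.5,22)),((735,196),(-55,-154.5,22)),((613,40),(55,-92.5,22)),((632,208),(-55,-92.5,22)),((531,42),(55,-43.5,22)),((550,212),(-55,-43.5,22)),((447,53),(55,6.5,22)),((465,222),(-55,6.5,22)),((280,68),(55,105.5,22)),((298,236),(-55,105.5,22))]
def fit(obs,name):
    def f(p):
        c,q=np.cos(p[2]),np.sin(p[2]);o=[]
        for wp,m in obs:o+=[p[0]+c*m[0]-q*m[1]-wp[0],p[1]+q*m[0]+c*m[1]-wp[1]]
        return o
    r=least_squares(f,[607,-74,.06],loss='soft_l1');e=np.array(f(r.x)).reshape(-1,2)
    print(name,r.x[:2].round(2),np.degrees(r.x[2]).round(2),'rms',e.std(0).round(2));return r.x
a=fit([(pix2w(w,((u+.5)/s-.5,(v+.5)/s-.5),m[2]),m) for (u,v),m in W],'wrist')
b=fit([(pix2w(tp,c1(*u),m[2]),m) for u,m in T],'top')
for n,q in dict(nyl=[(146,290),(201,299),(171,362),(124,341)],brn=[(331,291),(380,308),(355,367),(308,350)],alu=[(469,319),(524,327),(514,377),(461,369)]).items():
    print(n,np.mean([pix2w(w,(u/s,v/s),40) for u,v in q],0).round(1))
E
python3 m2.py
```

```text
wrist [606.48 -73.74] 4.06 rms [0.95 1.09]
top [607.5  -74.17] 3.92 rms [1.3  0.73]
nyl [432.2  90.5  40. ]
brn [436.6 -60.3  40. ]
alu [ 427.3 -185.5   40. ]
```

>>> move_arm(series=[{"x":-11.1,"y":7.8,"z":12,"rx":0,"ry":0,"rz":0.157,"claw":-1},{"x":-11.1,"y":7.8,"z":12,"rx":0,"ry":0,"rz":0.157,"claw":-1},{"x":-11.1,"y":7.8,"z":12,"rx":0,"ry":0,"rz":0.157,"claw":-1},{"x":-11.1,"y":7.8,"z":17,"rx":0,"ry":0,"rz":0.157,"claw":-1},{"x":-11.1,"y":7.8,"z":22.2,"rx":0,"ry":0,"rz":0.157,"claw":-1},{"x":-11.1,"y":7.8,"z":22.2,"rx":0,"ry":0,"rz":0.157,"claw":-1},{"x":-11.1,"y":7.8,"z":22.2,"rx":0,"ry":0,"rz":0.157,"claw":1},{"x":-11.1,"y":7.8,"z":22.2,"rx":0,"ry":0,"rz":0.157,"claw":1},{"x":-11.1,"y":7.8,"z":22.2,"rx":0,"ry":0,"rz":0.157,"claw":1},{"x":-11.1,"y":7.8,"z":22.2,"rx":0,"ry":0,"rz":0.157,"claw":1},{"x":-11.1,"y":7.8,"z":22.2,"rx":0,"ry":0,"rz":0.157,"claw":1}], newtons=30)

```text
t: 3.05
position: [433.3, -187.7, 11.0]
orientation: [[0.996, -0.09, 0.002], [-0.09, -0.996, -0.002], [0.003, 0.002, -1.0]]
contact_force: [-0.6, 0.9, 14.2]
grip_width: 0.509
gripper_force: 29.0
```

>>> move_arm(series=[{"x":0,"y":0,"z":-0.6,"rx":0,"ry":0,"rz":0,"claw":-1},{"x":0,"y":0,"z":-0.6,"rx":0,"ry":0,"rz":0,"claw":-1},{"x":0,"y":0,"z":-5,"rx":0,"ry":0,"rz":-0.18,"claw":-1},{"x":0,"y":0,"z":-5,"rx":0,"ry":0,"rz":-0.36,"claw":-1},{"x":0,"y":0,"z":-5,"rx":0,"ry":0,"rz":-0.54,"claw":-1},{"x":0,"y":0,"z":-5,"rx":0,"ry":0,"rz":-0.72,"claw":-1},{"x":0,"y":0,"z":-5,"rx":0,"ry":0,"rz":-0.9,"claw":-1},{"x":0,"y":0,"z":-5,"rx":0,"ry":0,"rz":-1.08,"claw":-1},{"x":0,"y":0,"z":-5,"rx":0,"ry":0,"rz":-1.26,"claw":-1},{"x":0,"y":0,"z":-5,"rx":0,"ry":0,"rz":-1.44,"claw":-1},{"x":0,"y":0,"z":-5,"rx":0,"ry":0,"rz":-1.571,"claw":-1},{"x":0,"y":0,"z":-5,"rx":0,"ry":0,"rz":-1.571,"claw":-1}])

```text
t: 4.55
position: [432.4, -187.0, 59.4]
orientation: [[0.091, 0.996, 0.0], [0.996, -0.091, -0.0], [0.0, 0.0, -1.0]]
contact_force: [-0.2, 0.4, -0.2]
grip_width: 1.001
gripper_force: 0.0
```

>>> move_arm(series=[{"x":0,"y":0,"z":4.2,"rx":0,"ry":0,"rz":0,"claw":-1},{"x":0,"y":0,"z":4.2,"rx":0,"ry":0,"rz":0,"claw":-1},{"x":0,"y":0,"z":4.2,"rx":0,"ry":0,"rz":0,"claw":1},{"x":0,"y":0,"z":4.2,"rx":0,"ry":0,"rz":0,"claw":1},{"x":0,"y":0,"z":4.2,"rx":0,"ry":0,"rz":0,"claw":1},{"x":0,"y":0,"z":4.2,"rx":0,"ry":0,"rz":0,"claw":1},{"x":0,"y":0,"z":4.2,"rx":0,"ry":0,"rz":0,"claw":1}], newtons=50)

```text
t: 5.42
position: [433.0, -187.5, 18.8]
orientation: [[0.091, 0.996, 0.002], [0.996, -0.091, -0.001], [-0.001, 0.002, -1.0]]
contact_force: [-0.8, 0.6, 7.6]
grip_width: 0.688
gripper_force: 53.0
```

```bash
python3 - <<'E'
from h import *
s=env.get_state();print(s['t'],s['position'],s['grip_width'],s['contact_force'])
p=s['position']
print(sh([615.2,-191.2,p[2]+10],94.0))
E
```

```text
5.425 [ 433.03394821 -187.48685318   18.76590084] 0.688290550683486 [-0.83643562  0.58579351  7.57177766]
([1.28, 18.18, -0.97], -0.16)
```

>>> move_arm(series=[{"x":0,"y":0,"z":-4,"rx":0,"ry":0,"rz":0,"claw":1},{"x":0.4,"y":6,"z":-6,"rx":0,"ry":0,"rz":-0.08,"claw":1},{"x":0.9,"y":12,"z":-6,"rx":0,"ry":0,"rz":-0.16,"claw":1},{"x":1.3,"y":18.2,"z":-6,"rx":0,"ry":0,"rz":-0.16,"claw":1},{"x":1.3,"y":18.2,"z":-2.8,"rx":0,"ry":0,"rz":-0.16,"claw":1},{"x":1.3,"y":18.2,"z":-2.8,"rx":0,"ry":0,"rz":-0.16,"claw":1},{"x":1.3,"y":18.2,"z":-2.8,"rx":0,"ry":0,"rz":-0.16,"claw":1},{"x":1.3,"y":18.2,"z":-2.8,"rx":0,"ry":0,"rz":-0.16,"claw":1}])

```text
t: 6.42
position: [614.7, -190.8, 46.9]
orientation: [[-0.069, 0.998, 0.001], [0.998, 0.069, -0.001], [-0.001, 0.001, -1.0]]
contact_force: [0.4, 0.1, -2.0]
grip_width: 0.69
gripper_force: 57.7
```

```bash
python3 - <<'E'
from h import *
s=env.get_state();print(s['t'],s['position'],s['grip_width'],s['contact_force'],s['orientation'][:,0])
print(sh([615.2,-191.2,29],94.0))
E
```

```text
6.425 [ 614.73948563 -190.78579797   46.8701647 ] 0.690059305106877 [ 0.35154334  0.07276292 -2.04246119] [-6.93603205e-02  9.97591382e-01 -7.61981008e-04]
([-0.04, 0.04, 1.79], -0.0)
```

>>> move_arm(series=[{"x":0,"y":0.05,"z":0.6,"rx":0,"ry":0,"rz":0,"claw":1},{"x":0,"y":0.05,"z":1.1,"rx":0,"ry":0,"rz":0,"claw":1},{"x":0,"y":0.05,"z":1.6,"rx":0,"ry":0,"rz":0,"claw":1},{"x":0,"y":0.05,"z":1.8,"rx":0,"ry":0,"rz":0,"claw":1},{"x":0,"y":0.05,"z":1.85,"rx":0,"ry":0,"rz":0,"claw":1}])

```text
t: 7.05
position: [615.1, -190.4, 28.8]
orientation: [[-0.07, 0.998, 0.001], [0.998, 0.07, -0.001], [-0.001, 0.001, -1.0]]
contact_force: [-12.7, 4.7, 33.7]
grip_width: 0.682
gripper_force: 62.1
```

>>> move_arm(series=[{"x":0,"y":0.05,"z":-0.05,"rx":0,"ry":0,"rz":0,"claw":-1},{"x":0,"y":0.05,"z":-0.05,"rx":0,"ry":0,"rz":0,"claw":-1},{"x":0,"y":0.05,"z":-3,"rx":0,"ry":0,"rz":0,"claw":-1},{"x":0,"y":0.05,"z":-8,"rx":0,"ry":0,"rz":0,"claw":-1},{"x":0,"y":-6,"z":-10,"rx":0,"ry":0,"rz":0,"claw":-1},{"x":0,"y":-12,"z":-10,"rx":0,"ry":0,"rz":0,"claw":-1}])

```text
t: 7.8
position: [495.3, -199.3, 127.9]
orientation: [[-0.071, 0.997, 0.002], [0.997, 0.071, -0.002], [-0.002, 0.002, -1.0]]
contact_force: [-0.6, -0.5, 0.2]
grip_width: 1.0
gripper_force: 0.0
```

```bash
python3 - <<'E'
from h import *
s=env.get_state();print(s['t'],s['position'],s['contact_force'])
print(sh([436.6,-60.4,14],158.5))
r=shot('wrist','w3.png');np.savez('w3.npz',**r)
E
```

```text
7.8 [ 495.25337283 -199.3119419   127.89509694] [-0.56894862 -0.52230921  0.22187796]
([14.29, -4.89, 11.35], -1.125)
```

View pics/w3.png

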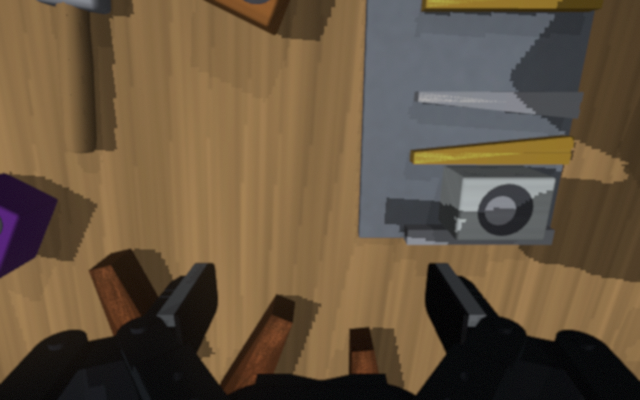

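```bash
cat >> h.py <<'E'
def tob(p,o=(607,-74),a=4.0):
    a=np.radians(a);d=np.array(p)[:2]-o;return np.array([np.cos(a)*d[0]+np.sin(a)*d[1],-np.sin(a)*d[0]+np.cos(a)*d[1]]).round(1)
def fromb(x,y,o=(607,-74),a=4.0):
    a=np.radians(a);return [o[0]+np.cos(a)*x-np.sin(a)*y,o[1]+np.sin(a)*x+np.cos(a)*y]
E
python3 - <<'E'
from h import *
w=dict(np.load('w3.npz'))
for p in [(460,178),(554,178),(549,241),(453,238)]:print('blk',tob(pix2w(w,p,50)))
for p in [(406,236),(552,233)]:print('wall',tob(pix2w(w,p,22)))
for p in [(412,155),(414,163),(573,137),(572,160)]:print('jaw',tob(pix2w(w,p,22)))
E
```

```text
blk [-32.5 -95. ]
blk [ 27.2 -95. ]
blk [  32.3 -138.5]
blk [ -32.4 -136.3]
wall [ -56.7 -146.8]
wall [  52.8 -144.4]
jaw [-56.9 -85.3]
jaw [-55. -91.]
jaw [ 53.5 -72.8]
jaw [ 56.2 -88.9]
```

The aluminium block is seated in bay 0, centred to about 1 mm, with its top face at (453–554, 178–241). Next is the brown block.

>>> move_arm(series=[{"x":5,"y":-1.7,"z":0,"rx":0,"ry":0,"rz":-0.18,"claw":-1},{"x":10,"y":-3.4,"z":0,"rx":0,"ry":0,"rz":-0.36,"claw":-1},{"x":14.3,"y":-4.9,"z":2,"rx":0,"ry":0,"rz":-0.54,"claw":-1},{"x":14.3,"y":-4.9,"z":4,"rx":0,"ry":0,"rz":-0.72,"claw":-1},{"x":14.3,"y":-4.9,"z":6,"rx":0,"ry":0,"rz":-0.9,"claw":-1},{"x":14.3,"y":-4.9,"z":7,"rx":0,"ry":0,"rz":-1.08,"claw":-1},{"x":14.3,"y":-4.9,"z":8,"rx":0,"ry":0,"rz":-1.125,"claw":-1},{"x":14.3,"y":-4.9,"z":11.3,"rx":0,"ry":0,"rz":-1.125,"claw":-1},{"x":14.3,"y":-4.9,"z":11.3,"rx":0,"ry":0,"rz":-1.125,"claw":-1},{"x":14.3,"y":-4.9,"z":11.3,"rx":0,"ry":0,"rz":-1.125,"claw":1},{"x":14.3,"y":-4.9,"z":11.3,"rx":0,"ry":0,"rz":-1.125,"claw":1},{"x":14.3,"y":-4.9,"z":11.3,"rx":0,"ry":0,"rz":-1.125,"claw":1}], newtons=30)

```text
t: 9.35
position: [437.3, -59.8, 14.7]
orientation: [[-0.93, 0.367, 0.002], [0.367, 0.93, -0.0], [-0.002, 0.0, -1.0]]
contact_force: [0.1, 0.6, 8.2]
grip_width: 0.512
gripper_force: 29.7
```

>>> move_arm(series=[{"x":0,"y":0,"z":0,"rx":0,"ry":0,"rz":0,"claw":1},{"x":0,"y":0,"z":0,"rx":0,"ry":0,"rz":0,"claw":1}])

```text
t: 9.6
position: [437.2, -59.8, 14.7]
orientation: [[-0.93, 0.367, 0.002], [0.367, 0.93, -0.0], [-0.002, 0.0, -1.0]]
contact_force: [-0.2, 0.9, 7.5]
grip_width: 0.511
gripper_force: 29.8
```

Now open, lift, turn 90° (yaw 158.5→68.5), lower and grip across the 60 mm side.

>>> move_arm(series=[{"x":0,"y":0,"z":-0.2,"rx":0,"ry":0,"rz":0,"claw":-1},{"x":0,"y":0,"z":-0.2,"rx":0,"ry":0,"rz":0,"claw":-1},{"x":0,"y":0,"z":-5,"rx":0,"ry":0,"rz":0.18,"claw":-1},{"x":0,"y":0,"z":-5,"rx":0,"ry":0,"rz":0.36,"claw":-1},{"x":0,"y":0,"z":-5,"rx":0,"ry":0,"rz":0.54,"claw":-1},{"x":0,"y":0,"z":-5,"rx":0,"ry":0,"rz":0.72,"claw":-1},{"x":0,"y":0,"z":-5,"rx":0,"ry":0,"rz":0.9,"claw":-1},{"x":0,"y":0,"z":-5,"rx":0,"ry":0,"rz":1.08,"claw":-1},{"x":0,"y":0,"z":-5,"rx":0,"ry":0,"rz":1.26,"claw":-1},{"x":0,"y":0,"z":-5,"rx":0,"ry":0,"rz":1.44,"claw":-1},{"x":0,"y":0,"z":-5,"rx":0,"ry":0,"rz":1.571,"claw":-1},{"x":0,"y":0,"z":-5,"rx":0,"ry":0,"rz":1.571,"claw":-1}])

```text
t: 11.1
position: [436.7, -59.6, 63.9]
orientation: [[0.366, 0.93, 0.0], [0.93, -0.366, -0.0], [0.0, 0.0, -1.0]]
contact_force: [-0.3, -0.4, 0.7]
grip_width: 1.002
gripper_force: 0.0
```

>>> move_arm(series=[{"x":0,"y":0,"z":4.6,"rx":0,"ry":0,"rz":0,"claw":-1},{"x":0,"y":0,"z":4.6,"rx":0,"ry":0,"rz":0,"claw":-1},{"x":0,"y":0,"z":4.6,"rx":0,"ry":0,"rz":0,"claw":1},{"x":0,"y":0,"z":4.6,"rx":0,"ry":0,"rz":0,"claw":1},{"x":0,"y":0,"z":4.6,"rx":0,"ry":0,"rz":0,"claw":1},{"x":0,"y":0,"z":4.6,"rx":0,"ry":0,"rz":0,"claw":1},{"x":0,"y":0,"z":4.6,"rx":0,"ry":0,"rz":0,"claw":1}], newtons=50)

```text
t: 11.98
position: [437.3, -59.8, 19.3]
orientation: [[0.367, 0.93, 0.002], [0.93, -0.367, -0.001], [0.0, 0.002, -1.0]]
contact_force: [-1.5, 0.3, 7.7]
grip_width: 0.693
gripper_force: 52.6
```

```bash
python3 - <<'E'
from h import *
s=env.get_state();print(s['t'],s['position'],s['grip_width'],s['contact_force'])
p=s['position'];print(sh(fromb(0,-18.5)+[p[2]+10],94.0))
E
```

```text
11.975 [437.34673289 -59.84962538  19.27473135] 0.6930747976834237 [-1.52520797  0.30247041  7.74820952]
([3.23, 17.1, -0.97], -0.445)
```

>>> move_arm(series=[{"x":0,"y":0,"z":-4,"rx":0,"ry":0,"rz":0,"claw":1},{"x":1,"y":6,"z":-6,"rx":0,"ry":0,"rz":-0.18,"claw":1},{"x":2,"y":12,"z":-6,"rx":0,"ry":0,"rz":-0.36,"claw":1},{"x":3.25,"y":17.15,"z":-6,"rx":0,"ry":0,"rz":-0.445,"claw":1},{"x":3.25,"y":17.15,"z":-2.9,"rx":0,"ry":0,"rz":-0.445,"claw":1},{"x":3.25,"y":17.15,"z":-2.9,"rx":0,"ry":0,"rz":-0.445,"claw":1},{"x":3.25,"y":17.15,"z":-2.9,"rx":0,"ry":0,"rz":-0.445,"claw":1}])

```text
t: 12.85
position: [607.9, -92.3, 48.3]
orientation: [[-0.069, 0.998, 0.001], [0.998, 0.069, -0.0], [-0.0, 0.001, -1.0]]
contact_force: [0.8, 0.5, -1.3]
grip_width: 0.689
gripper_force: 56.2
```

```bash
python3 - <<'E'
from h import *
s=env.get_state();print(s['t'],s['position'],s['grip_width'],s['contact_force'])
print(sh(fromb(0,-18.5)+[29.3],94.0))
E
```

```text
12.85 [607.92481846 -92.32371371  48.25846098] 0.688528736004747 [ 0.79033681  0.485776   -1.32732977]
([-0.02, 0.03, 1.9], -0.001)
```

>>> move_arm(series=[{"x":0,"y":0,"z":0.6,"rx":0,"ry":0,"rz":0,"claw":1},{"x":0,"y":0,"z":1.2,"rx":0,"ry":0,"rz":0,"claw":1},{"x":0,"y":0,"z":1.7,"rx":0,"ry":0,"rz":0,"claw":1},{"x":0,"y":0,"z":1.85,"rx":0,"ry":0,"rz":0,"claw":1},{"x":0,"y":0,"z":1.85,"rx":0,"ry":0,"rz":0,"claw":1}])

```text
t: 13.48
position: [607.9, -92.4, 29.2]
orientation: [[-0.069, 0.998, 0.0], [0.998, 0.069, -0.0], [-0.0, 0.0, -1.0]]
contact_force: [-5.2, 1.8, 15.3]
grip_width: 0.692
gripper_force: 50.6
```

```bash
python3 - <<'E'
from h import *
s=env.get_state();print(s['t'],s['position'],s['grip_width'],s['contact_force'])
print(sh([433,91,14],157.5))
E
```

```text
13.475 [607.90200772 -92.36609234  29.16572346] 0.6921191489610796 [-5.20027691  1.84206922 15.31588093]
([19.5, -16.19, 1.51], -1.109)
```

>>> move_arm(series=[{"x":0,"y":0,"z":-0.05,"rx":0,"ry":0,"rz":0,"claw":-1},{"x":0,"y":0,"z":-0.05,"rx":0,"ry":0,"rz":0,"claw":-1},{"x":0,"y":0,"z":-5,"rx":0,"ry":0,"rz":0,"claw":-1},{"x":0,"y":0,"z":-10,"rx":0,"ry":0,"rz":0,"claw":-1},{"x":5,"y":-4,"z":-10,"rx":0,"ry":0,"rz":0.18,"claw":-1},{"x":10,"y":-8,"z":-10,"rx":0,"ry":0,"rz":0.36,"claw":-1},{"x":15,"y":-12,"z":-10,"rx":0,"ry":0,"rz":0.463,"claw":-1},{"x":19.5,"y":-16.2,"z":-10,"rx":0,"ry":0,"rz":0.463,"claw":-1},{"x":19.5,"y":-16.2,"z":-10,"rx":0,"ry":0,"rz":0.463,"claw":-1}])

```text
t: 14.6
position: [430.1, 93.0, 128.4]
orientation: [[0.381, 0.925, -0.001], [0.925, -0.381, 0.0], [-0.0, -0.001, -1.0]]
contact_force: [0.1, -0.3, -1.0]
grip_width: 1.003
gripper_force: 0.0
```

```bash
python3 - <<'E'
from h import *
s=env.get_state();print(s['t'],s['position'],s['contact_force'])
r=shot('wrist','w4.png');np.savez('w4.npz',**r)
E
```

```text
14.6 [430.10055535  92.95693639 128.40838393] [ 0.13536176 -0.3185398  -1.03523875]
```

View pics/w4.png

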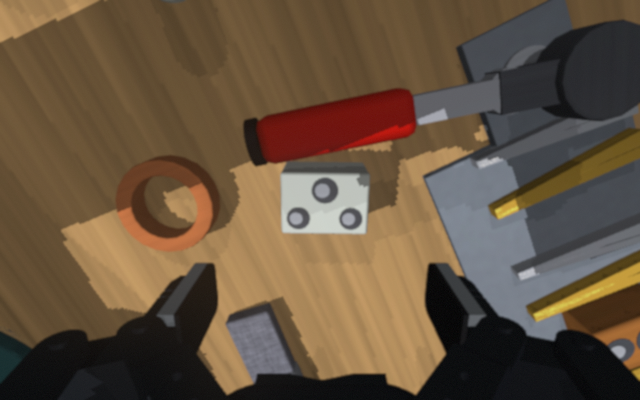

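```bash
python3 - <<'E'
from h import *
w=dict(np.load('w4.npz'))
q=np.array([pix2w(w,p,40) for p in [(281,171),(368,171),(367,234),(281,234)]]);print(q.round(1),q.mean(0))
h=[pix2w(w,p,57)[:2].round(1) for p in [(262,163),(412,139)]];print('handle near edge',h)
c=q.mean(0)[:2];c=c-6*np.array([.381,.925]);print(c,sh([c[0],c[1],22]))
E
```

```text
[[414.  125.7  40. ]
 [467.2 103.7  40. ]
 [451.   61.8  40. ]
 [395.5  84.7  40. ]] [431.92919514  93.98587777  40.        ]
handle near edge [array([408.7, 137.3]), array([497.5, 116.4])]
[429.64319514  88.43587777] ([-0.43, -0.06, 10.66], 0.0)
```

>>> move_arm(series=[{"x":-0.4,"y":0,"z":6,"rx":0,"ry":0,"rz":0,"claw":-1},{"x":-0.4,"y":0,"z":10.6,"rx":0,"ry":0,"rz":0,"claw":-1},{"x":-0.4,"y":0,"z":10.6,"rx":0,"ry":0,"rz":0,"claw":-1},{"x":-0.4,"y":0,"z":10.6,"rx":0,"ry":0,"rz":0,"claw":1},{"x":-0.4,"y":0,"z":10.6,"rx":0,"ry":0,"rz":0,"claw":1},{"x":-0.4,"y":0,"z":10.6,"rx":0,"ry":0,"rz":0,"claw":1},{"x":-0.4,"y":0,"z":10.6,"rx":0,"ry":0,"rz":0,"claw":1},{"x":-0.4,"y":0,"z":10.6,"rx":0,"ry":0,"rz":0,"claw":1}], newtons=50)

```text
t: 15.65
position: [433.0, 87.1, 24.2]
orientation: [[0.384, 0.923, 0.003], [0.923, -0.384, -0.0], [0.001, 0.003, -1.0]]
contact_force: [-0.2, -1.7, 6.2]
grip_width: 0.687
gripper_force: 52.4
```

>>> move_arm(series=[{"x":-1.5,"y":0,"z":-0.6,"rx":0,"ry":0,"rz":0,"claw":1},{"x":-4,"y":2,"z":-2,"rx":0,"ry":0,"rz":0,"claw":1},{"x":-8.7,"y":4.7,"z":-2,"rx":0,"ry":0,"rz":0,"claw":1},{"x":-8.7,"y":4.7,"z":-0.5,"rx":0,"ry":0,"rz":0,"claw":1},{"x":-8.7,"y":4.7,"z":0,"rx":0,"ry":0,"rz":0,"claw":1},{"x":-8.7,"y":4.7,"z":0,"rx":0,"ry":0,"rz":0,"claw":1}])

```text
t: 16.4
position: [441.7, -12.0, 23.7]
orientation: [[0.384, 0.923, 0.001], [0.923, -0.384, -0.002], [-0.001, 0.002, -1.0]]
contact_force: [-2.7, -3.5, 7.8]
grip_width: 0.689
gripper_force: 57.1
```

>>> move_arm(series=[{"x":0,"y":0,"z":0,"rx":0,"ry":0,"rz":0,"claw":-1},{"x":0,"y":0,"z":0,"rx":0,"ry":0,"rz":0,"claw":-1},{"x":0.6,"y":0,"z":-4.5,"rx":0,"ry":0,"rz":-0.18,"claw":-1},{"x":0.6,"y":0,"z":-4.5,"rx":0,"ry":0,"rz":-0.36,"claw":-1},{"x":0.6,"y":0,"z":-4.5,"rx":0,"ry":0,"rz":-0.54,"claw":-1},{"x":0.6,"y":0,"z":-4.5,"rx":0,"ry":0,"rz":-0.72,"claw":-1},{"x":0.6,"y":0,"z":-4.5,"rx":0,"ry":0,"rz":-0.9,"claw":-1},{"x":0.6,"y":0,"z":-4.5,"rx":0,"ry":0,"rz":-1.08,"claw":-1},{"x":0.6,"y":0,"z":-4.5,"rx":0,"ry":0,"rz":-1.26,"claw":-1},{"x":0.6,"y":0,"z":-4.5,"rx":0,"ry":0,"rz":-1.44,"claw":-1},{"x":0.6,"y":0,"z":-4.5,"rx":0,"ry":0,"rz":-1.571,"claw":-1},{"x":0.6,"y":0,"z":-4.5,"rx":0,"ry":0,"rz":-1.571,"claw":-1}])

```text
t: 17.9
position: [443.7, -5.4, 67.4]
orientation: [[-0.923, 0.384, -0.0], [0.384, 0.923, 0.0], [0.0, 0.0, -1.0]]
contact_force: [-0.5, -0.6, 0.1]
grip_width: 0.999
gripper_force: 0.0
```

>>> move_arm(series=[{"x":0,"y":0,"z":5.1,"rx":0,"ry":0,"rz":0,"claw":-1},{"x":0,"y":0,"z":5.1,"rx":0,"ry":0,"rz":0,"claw":-1},{"x":0,"y":0,"z":5.1,"rx":0,"ry":0,"rz":0,"claw":1},{"x":0,"y":0,"z":5.1,"rx":0,"ry":0,"rz":0,"claw":1},{"x":0,"y":0,"z":5.1,"rx":0,"ry":0,"rz":0,"claw":1},{"x":0,"y":0,"z":5.1,"rx":0,"ry":0,"rz":0,"claw":1},{"x":0,"y":0,"z":5.1,"rx":0,"ry":0,"rz":0,"claw":1}], newtons=30)

```text
t: 18.77
position: [444.6, -5.7, 17.5]
orientation: [[-0.923, 0.384, 0.002], [0.384, 0.923, -0.0], [-0.002, 0.0, -1.0]]
contact_force: [-3.5, 0.1, 11.4]
grip_width: 0.506
gripper_force: 29.4
```

>>> move_arm(series=[{"x":0,"y":0,"z":0,"rx":0,"ry":0,"rz":0,"claw":-1},{"x":0,"y":0,"z":0,"rx":0,"ry":0,"rz":0,"claw":-1},{"x":0,"y":0,"z":-5,"rx":0,"ry":0,"rz":0.18,"claw":-1},{"x":0,"y":0,"z":-5,"rx":0,"ry":0,"rz":0.36,"claw":-1},{"x":0,"y":0,"z":-5,"rx":0,"ry":0,"rz":0.54,"claw":-1},{"x":0,"y":0,"z":-5,"rx":0,"ry":0,"rz":0.72,"claw":-1},{"x":0,"y":0,"z":-5,"rx":0,"ry":0,"rz":0.9,"claw":-1},{"x":0,"y":0,"z":-5,"rx":0,"ry":0,"rz":1.08,"claw":-1},{"x":0,"y":0,"z":-5,"rx":0,"ry":0,"rz":1.26,"claw":-1},{"x":0,"y":0,"z":-5,"rx":0,"ry":0,"rz":1.44,"claw":-1},{"x":0,"y":0,"z":-5,"rx":0,"ry":0,"rz":1.571,"claw":-1},{"x":0,"y":0,"z":-5,"rx":0,"ry":0,"rz":1.571,"claw":-1}])

```text
t: 20.27
position: [443.9, -5.5, 66.4]
orientation: [[0.383, 0.924, 0.0], [0.924, -0.383, 0.0], [0.0, 0.0, -1.0]]
contact_force: [0.5, 0.0, 0.5]
grip_width: 1.0
gripper_force: 0.0
```

>>> move_arm(series=[{"x":0,"y":0,"z":4.8,"rx":0,"ry":0,"rz":0,"claw":-1},{"x":0,"y":0,"z":4.8,"rx":0,"ry":0,"rz":0,"claw":-1},{"x":0,"y":0,"z":4.8,"rx":0,"ry":0,"rz":0,"claw":1},{"x":0,"y":0,"z":4.8,"rx":0,"ry":0,"rz":0,"claw":1},{"x":0,"y":0,"z":4.8,"rx":0,"ry":0,"rz":0,"claw":1},{"x":0,"y":0,"z":4.8,"rx":0,"ry":0,"rz":0,"claw":1},{"x":0,"y":0,"z":4.8,"rx":0,"ry":0,"rz":0,"claw":1}], newtons=50)

```text
t: 21.15
position: [444.6, -5.7, 19.8]
orientation: [[0.383, 0.924, 0.002], [0.924, -0.383, -0.0], [0.0, 0.002, -1.0]]
contact_force: [-2.1, 0.7, 7.5]
grip_width: 0.689
gripper_force: 52.6
```

```bash
python3 - <<'E'
from h import *
s=env.get_state();print(s['t'],s['position'],s['grip_width'],s['contact_force'])
p=s['position'];print(sh(fromb(0,80.5)+[p[2]+10],94.0))
E
```

```text
21.15 [444.57008967  -5.6660921   19.81626233] 0.6888614080627369 [-2.09465496  0.70730099  7.47727693]
([7.11, 14.03, -0.97], -0.463)
```

>>> move_arm(series=[{"x":0,"y":0,"z":-4,"rx":0,"ry":0,"rz":0,"claw":1},{"x":2.4,"y":5,"z":-6,"rx":0,"ry":0,"rz":-0.18,"claw":1},{"x":4.8,"y":10,"z":-6,"rx":0,"ry":0,"rz":-0.36,"claw":1},{"x":7.15,"y":14.1,"z":-6,"rx":0,"ry":0,"rz":-0.463,"claw":1},{"x":7.15,"y":14.1,"z":-2.9,"rx":0,"ry":0,"rz":-0.463,"claw":1},{"x":7.15,"y":14.1,"z":-2.9,"rx":0,"ry":0,"rz":-0.463,"claw":1},{"x":7.15,"y":14.1,"z":-2.9,"rx":0,"ry":0,"rz":-0.463,"claw":1}])

```text
t: 22.02
position: [601.4, 6.3, 48.8]
orientation: [[-0.069, 0.998, 0.001], [0.998, 0.069, -0.0], [-0.0, 0.001, -1.0]]
contact_force: [0.1, 0.4, -1.2]
grip_width: 0.689
gripper_force: 56.0
```

```bash
python3 - <<'E'
from h import *
s=env.get_state();print(s['t'],s['position'],s['grip_width'],s['contact_force'])
print(sh(fromb(0,80.5)+[29.8],94.0))
E
```

```text
22.025 [601.43079736   6.29630653  48.76762632] 0.6888050427237746 [ 0.08761203  0.36751273 -1.15296323]
([0.0, -0.01, 1.9], -0.001)
```

>>> move_arm(series=[{"x":0,"y":0,"z":0.6,"rx":0,"ry":0,"rz":0,"claw":1},{"x":0,"y":0,"z":1.2,"rx":0,"ry":0,"rz":0,"claw":1},{"x":0,"y":0,"z":1.7,"rx":0,"ry":0,"rz":0,"claw":1},{"x":0,"y":0,"z":1.85,"rx":0,"ry":0,"rz":0,"claw":1},{"x":0,"y":0,"z":1.85,"rx":0,"ry":0,"rz":0,"claw":1}])

```text
t: 22.65
position: [601.3, 6.3, 29.9]
orientation: [[-0.069, 0.998, 0.001], [0.998, 0.069, -0.0], [-0.0, 0.001, -1.0]]
contact_force: [-7.2, 0.6, 18.8]
grip_width: 0.688
gripper_force: 58.4
```

>>> move_arm(series=[{"x":0,"y":0,"z":0,"rx":0,"ry":0,"rz":0,"claw":-1},{"x":0,"y":0,"z":0,"rx":0,"ry":0,"rz":0,"claw":-1},{"x":0,"y":0,"z":-5,"rx":0,"ry":0,"rz":0,"claw":-1},{"x":0,"y":0,"z":-10,"rx":0,"ry":0,"rz":0,"claw":-1},{"x":0,"y":0,"z":-15,"rx":0,"ry":0,"rz":0,"claw":-1}])

```text
t: 23.28
position: [601.3, 6.4, 180.2]
orientation: [[-0.069, 0.998, -0.0], [0.998, 0.069, 0.0], [0.0, -0.0, -1.0]]
contact_force: [0.6, -0.2, -0.0]
grip_width: 0.996
gripper_force: 0.0
```

>>> move_arm(series=[{"x":-32.5,"y":-17.5,"z":-3,"rx":0,"ry":0,"rz":0,"claw":-1},{"x":-32.5,"y":-17.5,"z":-3,"rx":0,"ry":0,"rz":0,"claw":-1},{"x":-32.5,"y":-17.5,"z":-3,"rx":0,"ry":0,"rz":0,"claw":-1},{"x":-32.5,"y":-17.5,"z":-3,"rx":0,"ry":0,"rz":0,"claw":-1},{"x":-32.5,"y":-17.5,"z":-3,"rx":0,"ry":0,"rz":0,"claw":-1},{"x":-32.5,"y":-17.5,"z":-3,"rx":0,"ry":0,"rz":0,"claw":-1},{"x":-32.5,"y":-17.5,"z":-3,"rx":0,"ry":0,"rz":0,"claw":-1},{"x":-32.5,"y":-17.5,"z":-3,"rx":0,"ry":0,"rz":0,"claw":-1}])

```text
t: 24.28
position: [449.2, -329.8, 208.5]
orientation: [[-0.068, 0.998, -0.0], [0.998, 0.068, 0.001], [0.001, -0.0, -1.0]]
contact_force: [0.1, -0.1, -0.0]
grip_width: 0.997
gripper_force: 0.0
```

```bash
python3 - <<'E'
from h import *
s=env.get_state();print(s['t'],s['position'],s['contact_force'],s['orientation'][:,0])
r=shot('wrist','w5.png');np.savez('w5.npz',**r)
t=shot('top');np.savez('t5.npz',**t)
a=cv2.resize(r['color'],(800,500),interpolation=cv2.INTER_CUBIC)
cv2.imwrite('pics/w5b.png',a)
E
```

```text
24.275 [ 449.23927202 -329.75306407  208.52346389] [ 0.09939641 -0.09307063 -0.03714796] [-6.83625731e-02  9.97660358e-01  6.07120387e-04]
```

View pics/w5b.png

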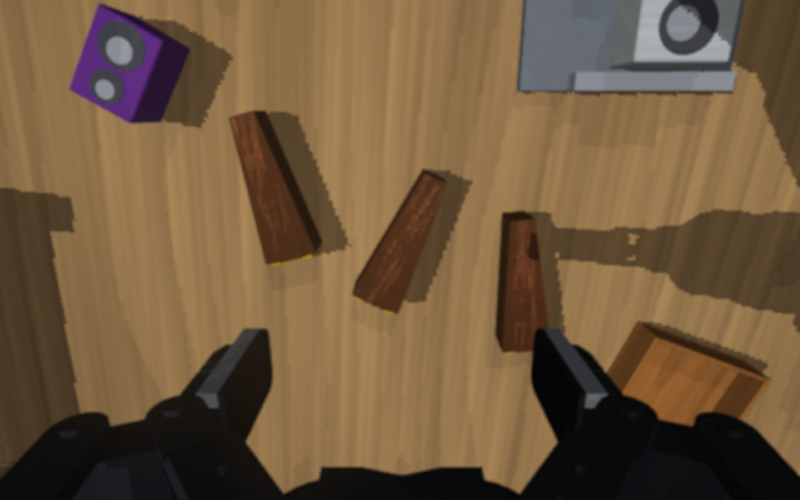

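The wedges' thin ends point up (+y) in this view. They lie at about (270,190), (400,240) and (522,285), and the fingers are clear of them.

```bash
cat > m3.py <<'E'
from h import *
def rigid(M,W):
    m,w=M.mean(0),W.mean(0);H=(M-m).T@(W-w);U,_,V=np.linalg.svd(H);R=V.T@U.T
    return R,w-R@m,np.degrees(np.arctan2(R[1,0],R[0,0]))
w=dict(np.load('w5.npz'));s=1.25
Mb=np.array([(55,9),(55,-9),(-55,-20),(-55,20)])
for n,q in dict(C=[(231,117),(257,115),(311,256),(269,264)],B=[(424,172),(444,180),(398,312),(354,293)],A=[(507,218),(533,218),(547,349),(502,351)]).items():
    W=np.array([pix2w(w,(u/s,v/s),30)[:2] for u,v in q]);R,t,a=rigid(Mb,W)
    g=t-20*R[:,0]
    print(n,t.round(1),round(a,1),'res',(W-(Mb@R.T+t)).round(1).tolist(),'grip',g.round(1),sh([g[0],g[1],7],a))
print([np.round(fromb(-78,y),1) for y in(-67,32,131)])
E
python3 m3.py
```

```text
C [ 350.8 -315.4] 106.6 res [[-0.2, -0.0], [0.5, -2.6], [-3.4, -0.1], [3.1, 2.7]] grip [ 356.5 -334.6] ([0.08, -9.33, 20.17], -0.22)
B [ 451.5 -346.8] 70.2 res [[0.6, -1.8], [-1.5, -0.4], [-0.8, 1.0], [1.7, 1.2]] grip [ 444.8 -365.6] ([-3.63, -0.75, 20.17], 0.416)
A [ 545.4 -376.7] 100.0 res [[-1.0, 0.9], [0.4, -0.9], [-1.4, -1.3], [1.9, 1.4]] grip [ 548.9 -396.4] ([-7.43, 9.43, 20.16], -0.104)
[array([ 533.9, -146.3]), array([527. , -47.5]), array([520.1,  51.2])]
```

>>> move_arm(series=[{"x":0.1,"y":-5,"z":6,"rx":0,"ry":0,"rz":-0.11,"claw":-1},{"x":0.1,"y":-9.3,"z":12,"rx":0,"ry":0,"rz":-0.22,"claw":-1},{"x":0.1,"y":-9.3,"z":16,"rx":0,"ry":0,"rz":-0.22,"claw":-1},{"x":0.1,"y":-9.3,"z":20.1,"rx":0,"ry":0,"rz":-0.22,"claw":-1},{"x":0.1,"y":-9.3,"z":20.1,"rx":0,"ry":0,"rz":-0.22,"claw":-1},{"x":0.1,"y":-9.3,"z":20.1,"rx":0,"ry":0,"rz":-0.22,"claw":1},{"x":0.1,"y":-9.3,"z":20.1,"rx":0,"ry":0,"rz":-0.22,"claw":1},{"x":0.1,"y":-9.3,"z":20.1,"rx":0,"ry":0,"rz":-0.22,"claw":1},{"x":0.1,"y":-9.3,"z":20.1,"rx":0,"ry":0,"rz":-0.22,"claw":1},{"x":0.1,"y":-9.3,"z":20.1,"rx":0,"ry":0,"rz":-0.22,"claw":1},{"x":0.1,"y":-9.3,"z":20.1,"rx":0,"ry":0,"rz":-0.22,"claw":1}], newtons=40)

```text
t: 25.75
position: [357.1, -335.9, 9.2]
orientation: [[-0.285, 0.958, 0.002], [0.958, 0.285, -0.002], [-0.002, 0.001, -1.0]]
contact_force: [-0.8, 2.2, 14.6]
grip_width: 0.393
gripper_force: 38.3
```

```bash
python3 - <<'E'
from h import *
s=env.get_state();print(s['t'],s['position'],s['grip_width'],s['gripper_force'],s['contact_force'])
p=s['position'];print(sh(fromb(-78,-67)+[p[2]+12],4.0))
E
```

```text
25.75 [ 357.08436652 -335.94457265    9.16663483] 0.393334902411878 38.342553209513426 [-0.79907314  2.20487684 14.61239691]
([13.14, 22.35, -1.21], 1.79)
```

>>> move_arm(series=[{"x":0,"y":0,"z":-5,"rx":0,"ry":0,"rz":0.1,"claw":1},{"x":1,"y":3,"z":-7,"rx":0,"ry":0,"rz":0.28,"claw":1},{"x":3,"y":6,"z":-7,"rx":0,"ry":0,"rz":0.46,"claw":1},{"x":6,"y":9,"z":-7,"rx":0,"ry":0,"rz":0.64,"claw":1},{"x":9,"y":12,"z":-7,"rx":0,"ry":0,"rz":0.82,"claw":1},{"x":12,"y":14,"z":-7,"rx":0,"ry":0,"rz":1.0,"claw":1},{"x":14,"y":16,"z":-7,"rx":0,"ry":0,"rz":1.18,"claw":1},{"x":14,"y":17,"z":-7,"rx":0,"ry":0,"rz":1.36,"claw":1},{"x":14,"y":17,"z":-7,"rx":0,"ry":0,"rz":1.54,"claw":1},{"x":14,"y":17,"z":-7,"rx":0,"ry":0,"rz":1.72,"claw":1},{"x":14,"y":17,"z":-7,"rx":0,"ry":0,"rz":1.79,"claw":1},{"x":14,"y":17,"z":-7,"rx":0,"ry":0,"rz":1.79,"claw":1}])

```text
t: 27.25
position: [479.7, -152.7, 78.3]
orientation: [[0.998, 0.07, 0.001], [0.07, -0.998, -0.0], [0.001, 0.0, -1.0]]
contact_force: [-0.1, -0.4, -0.6]
grip_width: 0.395
gripper_force: 40.6
```

```bash
python3 - <<'E'
from h import *
s=env.get_state();print(s['t'],s['position'],s['grip_width'],s['gripper_force'],s['contact_force'],s['qpos'])
p=s['position'];print(sh(fromb(-137,-67)+[21.2],4.0),sh(fromb(-79,-67)+[20.2],4.0))
r=shot('wrist','w6.png');np.savez('w6.npz',**r)
cv2.imwrite('pics/w6b.png',r['color'])
E
```

```text
27.25 [ 479.65324929 -152.71885236   78.27184402] 0.39493358674521284 40.57906709611416 [-0.05110041 -0.44430487 -0.61553314] [-4.70270684e-01  3.26099456e-01 -3.99449756e-01  8.44599828e-01
  1.24961828e-05  2.60090418e+00]
([-0.45, -0.27, 5.71], 0.001) ([5.35, -0.26, 5.81], 0.001)
```

View pics/w6b.png

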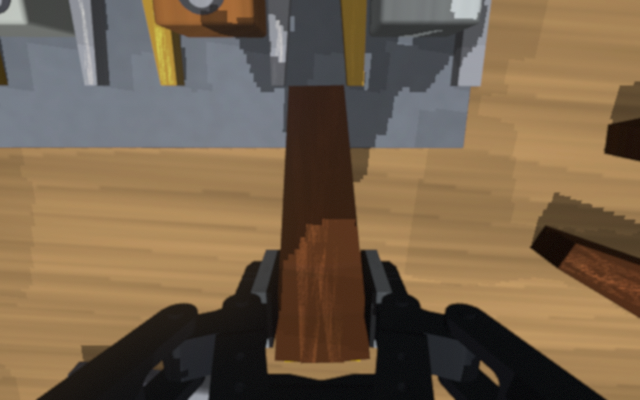

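>>> move_arm(series=[{"x":-0.45,"y":-0.27,"z":4,"rx":0,"ry":0,"rz":0,"claw":1},{"x":-0.45,"y":-0.27,"z":5.65,"rx":0,"ry":0,"rz":0,"claw":1},{"x":-0.45,"y":-0.27,"z":5.65,"rx":0,"ry":0,"rz":0,"claw":1},{"x":1.5,"y":-0.27,"z":5.65,"rx":0,"ry":0,"rz":0,"claw":1},{"x":3.5,"y":-0.27,"z":5.65,"rx":0,"ry":0,"rz":0,"claw":1},{"x":4.5,"y":-0.27,"z":5.7,"rx":0,"ry":0,"rz":0,"claw":1},{"x":5.3,"y":-0.27,"z":5.75,"rx":0,"ry":0,"rz":0,"claw":1},{"x":5.3,"y":-0.27,"z":5.75,"rx":0,"ry":0,"rz":0,"claw":1}])

```text
t: 28.3
position: [532.3, -146.3, 20.4]
orientation: [[0.998, 0.07, 0.0], [0.07, -0.998, -0.0], [0.0, 0.0, -1.0]]
contact_force: [0.1, 0.5, -0.7]
grip_width: 0.395
gripper_force: 40.6
```

>>> move_arm(series=[{"x":0.6,"y":0,"z":0.05,"rx":0,"ry":0,"rz":0,"claw":1},{"x":1,"y":0,"z":0.1,"rx":0,"ry":0,"rz":0,"claw":1},{"x":1,"y":0,"z":0.15,"rx":0,"ry":0,"rz":0,"claw":1},{"x":1,"y":0,"z":0.15,"rx":0,"ry":0,"rz":0,"claw":-0.2},{"x":1,"y":0,"z":0.1,"rx":0,"ry":0,"rz":0,"claw":-0.2},{"x":1,"y":0,"z":-4.5,"rx":0,"ry":0,"rz":0,"claw":-0.2},{"x":-3,"y":0,"z":-5,"rx":0,"ry":0,"rz":0,"claw":1},{"x":-6,"y":0,"z":-4,"rx":0,"ry":0,"rz":0,"claw":1},{"x":-6,"y":0,"z":-0.8,"rx":0,"ry":0,"rz":0,"claw":1},{"x":-6,"y":0,"z":-0.8,"rx":0,"ry":0,"rz":0,"claw":1},{"x":-6,"y":0,"z":-0.8,"rx":0,"ry":0,"rz":0,"claw":1}])

```text
t: 29.68
position: [472.8, -150.7, 29.0]
orientation: [[0.998, 0.07, 0.0], [0.07, -0.998, -0.0], [0.0, 0.0, -1.0]]
contact_force: [0.3, 0.4, -0.1]
grip_width: -0.003
gripper_force: 0.0
```

```bash
python3 - <<'E'
from h import *
s=env.get_state();print(s['t'],s['position'],s['grip_width'],s['contact_force'],tob(s['position']))
r=shot('wrist','w7.png');np.savez('w7.npz',**r)
E
```

```text
29.675 [ 472.84296073 -150.65733315   29.00894912] -0.003172291559901262 [ 0.30081594  0.36165423 -0.13158935] [-139.2  -67.1]
```

View pics/w7.png

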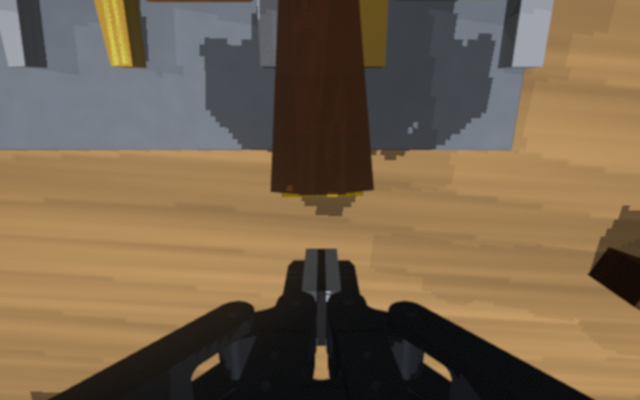

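>>> move_arm(series=[{"x":1.5,"y":0,"z":0,"rx":0,"ry":0,"rz":0,"claw":1},{"x":2.4,"y":0,"z":0,"rx":0,"ry":0,"rz":0,"claw":1},{"x":2.8,"y":0,"z":0,"rx":0,"ry":0,"rz":0,"claw":1},{"x":3.2,"y":0,"z":0,"rx":0,"ry":0,"rz":0,"claw":1},{"x":3.6,"y":0,"z":0,"rx":0,"ry":0,"rz":0,"claw":1},{"x":4,"y":0,"z":0,"rx":0,"ry":0,"rz":0,"claw":1},{"x":4.4,"y":0,"z":0,"rx":0,"ry":0,"rz":0,"claw":1},{"x":4.8,"y":0,"z":0,"rx":0,"ry":0,"rz":0,"claw":1},{"x":5.1,"y":0,"z":0,"rx":0,"ry":0,"rz":0,"claw":1},{"x":5.4,"y":0,"z":0,"rx":0,"ry":0,"rz":0,"claw":1}])

```text
t: 30.98
position: [525.1, -147.2, 28.2]
orientation: [[0.998, 0.069, -0.003], [0.069, -0.998, -0.001], [-0.003, 0.001, -1.0]]
contact_force: [-10.0, -7.0, 5.0]
grip_width: -0.001
gripper_force: 5.5
```

>>> move_arm(series=[{"x":0.3,"y":0,"z":0,"rx":0,"ry":0,"rz":0,"claw":1},{"x":0.6,"y":0,"z":0,"rx":0,"ry":0,"rz":0,"claw":1},{"x":0.9,"y":0,"z":0,"rx":0,"ry":0,"rz":0,"claw":1}])

```text
t: 31.35
position: [532.7, -147.3, 28.1]
orientation: [[0.998, 0.068, -0.005], [0.068, -0.998, -0.003], [-0.006, 0.003, -1.0]]
contact_force: [-20.1, -12.2, 11.6]
grip_width: -0.0
gripper_force: 10.9
```

>>> move_arm(series=[{"x":0.3,"y":0,"z":0,"rx":0,"ry":0,"rz":0,"claw":1},{"x":0.3,"y":0,"z":0,"rx":0,"ry":0,"rz":0,"claw":1}])

```text
t: 31.6
position: [535.8, -147.2, 28.1]
orientation: [[0.998, 0.068, -0.005], [0.068, -0.998, -0.003], [-0.005, 0.003, -1.0]]
contact_force: [-17.4, -11.6, 8.5]
grip_width: 0.002
gripper_force: 9.1
```

>>> move_arm(series=[{"x":0.3,"y":0,"z":0,"rx":0,"ry":0,"rz":0,"claw":1},{"x":0.3,"y":0,"z":0,"rx":0,"ry":0,"rz":0,"claw":1}])

```text
t: 31.85
position: [538.6, -147.2, 28.1]
orientation: [[0.998, 0.068, -0.005], [0.068, -0.998, -0.004], [-0.006, 0.003, -1.0]]
contact_force: [-18.6, -14.0, 9.6]
grip_width: -0.0
gripper_force: 9.9
```

>>> move_arm(series=[{"x":0.3,"y":0,"z":0,"rx":0,"ry":0,"rz":0,"claw":1},{"x":0.3,"y":0,"z":0,"rx":0,"ry":0,"rz":0,"claw":1}])

```text
t: 32.1
position: [541.6, -146.9, 28.0]
orientation: [[0.998, 0.068, -0.005], [0.068, -0.998, -0.003], [-0.006, 0.003, -1.0]]
contact_force: [-17.9, -12.5, 7.5]
grip_width: 0.001
gripper_force: 9.5
```

>>> move_arm(series=[{"x":0.15,"y":0.15,"z":0,"rx":0,"ry":0,"rz":0,"claw":1},{"x":0.3,"y":0.25,"z":0,"rx":0,"ry":0,"rz":0,"claw":1}])

```text
t: 32.35
position: [545.9, -147.5, 27.9]
orientation: [[0.998, 0.069, -0.003], [0.069, -0.998, 0.001], [-0.003, -0.001, -1.0]]
contact_force: [-14.2, 2.9, 5.2]
grip_width: -0.001
gripper_force: 7.2
```

>>> move_arm(series=[{"x":0.2,"y":0,"z":0,"rx":0,"ry":0,"rz":0,"claw":1},{"x":0.2,"y":0,"z":0,"rx":0,"ry":0,"rz":0,"claw":1}])

```text
t: 32.6
position: [546.0, -147.4, 27.8]
orientation: [[0.998, 0.069, -0.007], [0.069, -0.998, -0.0], [-0.007, -0.0, -1.0]]
contact_force: [-20.2, -1.4, 12.0]
grip_width: -0.002
gripper_force: 10.5
```

>>> move_arm(series=[{"x":0.2,"y":0,"z":0,"rx":0,"ry":0,"rz":0,"claw":1},{"x":0.2,"y":0,"z":0,"rx":0,"ry":0,"rz":0,"claw":1}])

```text
t: 32.85
position: [546.1, -147.3, 27.7]
orientation: [[0.998, 0.069, -0.01], [0.069, -0.998, -0.001], [-0.01, 0.0, -1.0]]
contact_force: [-32.3, -4.4, 20.3]
grip_width: -0.002
gripper_force: 16.3
```

>>> move_arm(series=[{"x":0.3,"y":0,"z":0,"rx":0,"ry":0,"rz":0,"claw":1},{"x":0.3,"y":0,"z":0,"rx":0,"ry":0,"rz":0,"claw":1}])

```text
t: 33.1
position: [546.3, -147.2, 27.5]
orientation: [[0.998, 0.068, -0.015], [0.068, -0.998, -0.002], [-0.015, 0.001, -1.0]]
contact_force: [-48.1, -7.6, 31.5]
grip_width: -0.003
gripper_force: 24.6
```

>>> move_arm(series=[{"x":0.3,"y":0,"z":0,"rx":0,"ry":0,"rz":0,"claw":1},{"x":0.3,"y":0,"z":0,"rx":0,"ry":0,"rz":0,"claw":1}])

```text
t: 33.35
position: [546.4, -147.1, 27.4]
orientation: [[0.998, 0.067, -0.02], [0.067, -0.998, -0.003], [-0.021, 0.001, -1.0]]
contact_force: [-66.4, -11.9, 44.4]
grip_width: 0.0
gripper_force: 33.7
```

>>> move_arm(series=[{"x":-1.5,"y":0,"z":0,"rx":0,"ry":0,"rz":0,"claw":1},{"x":-5,"y":0,"z":0,"rx":0,"ry":0,"rz":0,"claw":1},{"x":-8,"y":0,"z":-4,"rx":0,"ry":0,"rz":0,"claw":0},{"x":-8,"y":3,"z":-9,"rx":0,"ry":0,"rz":0,"claw":-1},{"x":-8,"y":8,"z":-12,"rx":0,"ry":0,"rz":0,"claw":-1},{"x":-8,"y":12,"z":-12,"rx":0,"ry":0,"rz":0,"claw":-1}])

```text
t: 34.1
position: [487.2, -274.9, 151.0]
orientation: [[0.998, 0.07, 0.004], [0.07, -0.998, -0.003], [0.004, 0.003, -1.0]]
contact_force: [0.4, 0.2, 0.1]
grip_width: 0.847
gripper_force: 0.0
```

```bash
python3 - <<'E'
from h import *
s=env.get_state();print(s['t'],s['position'],s['contact_force'],s['orientation'][:,0],s['grip_width'])
t=shot('top');np.savez('t8.npz',**t);a=np.load('t5.npz')['color'];b=t['color']
d=cv2.absdiff(a,b).max(2)[165:280,410:500];print('wedge-area diff px',(d>40).sum(),np.argwhere(d>40).mean(0))
print(sh([444.8,-365.6,7],70.2))
E
```

```text
34.1 [ 487.15839776 -274.91619096  151.03326875] [0.38012753 0.16144828 0.10234424] [0.99757072 0.06955153 0.00390342] 0.8471571014225568
wedge-area diff px 7102 [63.50422416 50.87876654]
([-4.85, 8.34, 14.27], -1.158)
```

>>> move_arm(series=[{"x":-2,"y":3,"z":0,"rx":0,"ry":0,"rz":-0.18,"claw":-1},{"x":-4.85,"y":6,"z":0,"rx":0,"ry":0,"rz":-0.36,"claw":-1},{"x":-4.85,"y":8.3,"z":0,"rx":0,"ry":0,"rz":-0.54,"claw":-1},{"x":-4.85,"y":8.3,"z":1,"rx":0,"ry":0,"rz":-0.72,"claw":-1},{"x":-4.85,"y":8.3,"z":2,"rx":0,"ry":0,"rz":-0.9,"claw":-1},{"x":-4.85,"y":8.3,"z":3,"rx":0,"ry":0,"rz":-1.08,"claw":-1},{"x":-4.85,"y":8.3,"z":4,"rx":0,"ry":0,"rz":-1.158,"claw":-1},{"x":-4.85,"y":8.3,"z":4,"rx":0,"ry":0,"rz":-1.158,"claw":-1}])

```text
t: 35.15
position: [443.2, -358.3, 107.8]
orientation: [[0.337, 0.942, -0.001], [0.942, -0.337, 0.001], [0.0, -0.001, -1.0]]
contact_force: [0.3, 0.3, 0.1]
grip_width: 1.002
gripper_force: 0.0
```

```bash
cat >> h.py <<'E'
def wedgecheck(r,xy,yaw):
    "search shift of the expected wedge top outline that best covers dark-brown pixels"
    a=np.radians(yaw);R=np.array([[np.cos(a),-np.sin(a)],[np.sin(a),np.cos(a)]]);im=r['color'].astype(int)
    # dark wedge: strong red share and dim
    m=((im.sum(2)<260)&(im[...,2]>1.45*im[...,0])&(im[...,2]>35)).astype(np.uint8)
    out=[]
    for dx in range(-40,41,4):
        for dy in range(-40,41,4):
            P=np.array([w2pix(r,[*(R@np.array(c)+xy+[dx,dy]),30]) for c in[(55,9),(55,-9),(-55,-20),(-55,20)]])
            k=np.zeros(m.shape,np.uint8);cv2.fillPoly(k,[P.round().astype(int)],1);out.append((m[k>0].mean() if k.sum() else 0,dx,dy))
    z=[o for o in out if o[1]==0 and o[2]==0][0];return z[0],sorted(out)[-3:]
E
python3 - <<'E'
from h import *
w=dict(np.load('w5.npz'));print('ref',wedgecheck(w,np.array([451.5,-346.8]),70.2),wedgecheck(w,np.array([545.4,-376.7]),100))
s=env.get_state();print(s['t'],s['position'],s['orientation'][:,0],s['grip_width'])
r=shot('wrist','w8.png');np.savez('w8.npz',**r);print(wedgecheck(r,np.array([451.5,-346.8]),70.2),wedgecheck(r,np.array([545.4,-376.7]),100))
print(sh([444.8,-365.6,7],70.2))
E
```

```text
ref (np.float64(0.9961496149614961), [(np.float64(0.9828254847645429), 0, 4), (np.float64(0.985766117778398), 4, 0), (np.float64(0.9961496149614961), 0, 0)]) (np.float64(0.939585211902615), [(np.float64(0.950809654750993), -4, 0), (np.float64(0.9524375743162902), -4, 8), (np.float64(0.9606227106227107), -4, 4)])
35.15 [ 443.16563311 -358.33683313  107.78306846] [3.36958136e-01 9.41519510e-01 4.76644926e-04] 1.0016226552966878
(np.float64(0.9512974051896208), [(np.float64(0.9644696189495365), 4, 4), (np.float64(0.9701058201058201), 8, 0), (np.float64(0.9789078674948241), 4, 0)]) (np.float64(0.9721466511206115), [(np.float64(0.9790967741935483), 0, 4), (np.float64(0.9841127482383087), 4, 4), (np.float64(0.9872495446265938), 4, 0)])
([-0.62, 0.38, 10.13], 0.001)
```

Neither wedge has moved. I'll grip B.

>>> move_arm(series=[{"x":-0.6,"y":0.4,"z":5,"rx":0,"ry":0,"rz":0,"claw":-1},{"x":-0.6,"y":0.4,"z":10.1,"rx":0,"ry":0,"rz":0,"claw":-1},{"x":-0.6,"y":0.4,"z":10.1,"rx":0,"ry":0,"rz":0,"claw":-1},{"x":-0.6,"y":0.4,"z":10.1,"rx":0,"ry":0,"rz":0,"claw":1},{"x":-0.6,"y":0.4,"z":10.1,"rx":0,"ry":0,"rz":0,"claw":1},{"x":-0.6,"y":0.4,"z":10.1,"rx":0,"ry":0,"rz":0,"claw":1},{"x":-0.6,"y":0.4,"z":10.1,"rx":0,"ry":0,"rz":0,"claw":1},{"x":-0.6,"y":0.4,"z":10.1,"rx":0,"ry":0,"rz":0,"claw":1},{"x":-0.6,"y":0.4,"z":10.1,"rx":0,"ry":0,"rz":0,"claw":1}], newtons=40)

```text
t: 36.33
position: [445.7, -366.2, 9.0]
orientation: [[0.336, 0.942, 0.002], [0.942, -0.336, -0.002], [-0.001, 0.002, -1.0]]
contact_force: [-1.3, 1.9, 12.1]
grip_width: 0.389
gripper_force: 38.5
```

```bash
python3 - <<'E'
from h import *
s=env.get_state();print(s['t'],s['position'],s['grip_width']*85,s['gripper_force'],s['contact_force'])
p=s['position'];print(sh(fromb(-137,32)+[p[2]+12],4.0))
E
```

```text
36.325 [ 445.70287455 -366.17981499    8.99093587] 33.07149985618962 38.48125949585665 [-1.32527079  1.89292055 12.148875  ]
([30.37, -8.47, -1.26], 1.158)
```

>>> move_arm(series=[{"x":0,"y":0,"z":-5,"rx":0,"ry":0,"rz":0,"claw":1},{"x":4,"y":-1,"z":-7,"rx":0,"ry":0,"rz":0.18,"claw":1},{"x":9,"y":-2.5,"z":-7,"rx":0,"ry":0,"rz":0.36,"claw":1},{"x":14,"y":-4,"z":-7,"rx":0,"ry":0,"rz":0.54,"claw":1},{"x":19,"y":-5.5,"z":-7,"rx":0,"ry":0,"rz":0.72,"claw":1},{"x":24,"y":-7,"z":-7,"rx":0,"ry":0,"rz":0.9,"claw":1},{"x":28,"y":-8,"z":-7,"rx":0,"ry":0,"rz":1.08,"claw":1},{"x":30.4,"y":-8.5,"z":-7,"rx":0,"ry":0,"rz":1.158,"claw":1},{"x":30.4,"y":-8.5,"z":-7,"rx":0,"ry":0,"rz":1.158,"claw":1},{"x":30.4,"y":-8.5,"z":-7,"rx":0,"ry":0,"rz":1.158,"claw":1}])

```text
t: 37.58
position: [467.4, -51.1, 77.7]
orientation: [[0.997, 0.071, 0.001], [0.071, -0.997, -0.0], [0.001, 0.0, -1.0]]
contact_force: [0.0, 0.6, -0.7]
grip_width: 0.384
gripper_force: 40.3
```

```bash
python3 - <<'E'
from h import *
s=env.get_state();print(s['t'],s['position'],s['grip_width'],s['gripper_force'],s['contact_force'],s['qpos'],s['orientation'][:,0])
print(sh(fromb(-137,32)+[21.0],4.0),sh(fromb(-79,32)+[20.0],4.0))
r=shot('wrist');print(wedgecheck(r,np.array([545.4,-376.7]),100)[0])
E
```

```text
37.575 [467.40589553 -51.10529775  77.6762088 ] 0.38437364466348195 40.333869845916084 [ 0.03151425  0.58652095 -0.69421444] [-2.82352140e-01  2.76769423e-01 -4.78447800e-01  8.14865385e-01
 -1.93272682e-04  2.78831871e+00] [9.97485917e-01 7.08624143e-02 6.02776876e-04]
([0.06, 0.06, 5.67], 0.001) ([5.86, 0.06, 5.77], 0.001)
0
```

>>> move_arm(series=[{"x":0.05,"y":0.06,"z":4,"rx":0,"ry":0,"rz":0,"claw":1},{"x":0.05,"y":0.06,"z":5.6,"rx":0,"ry":0,"rz":0,"claw":1},{"x":0.05,"y":0.06,"z":5.6,"rx":0,"ry":0,"rz":0,"claw":1},{"x":2,"y":0.06,"z":5.6,"rx":0,"ry":0,"rz":0,"claw":1},{"x":4,"y":0.06,"z":5.6,"rx":0,"ry":0,"rz":0,"claw":1},{"x":5,"y":0.06,"z":5.65,"rx":0,"ry":0,"rz":0,"claw":1},{"x":5.9,"y":0.06,"z":5.7,"rx":0,"ry":0,"rz":0,"claw":1},{"x":6.4,"y":0.06,"z":5.75,"rx":0,"ry":0,"rz":0,"claw":1},{"x":6.9,"y":0.06,"z":5.8,"rx":0,"ry":0,"rz":0,"claw":1},{"x":6.9,"y":0.06,"z":5.8,"rx":0,"ry":0,"rz":0,"claw":1}])

```text
t: 38.88
position: [536.2, -46.4, 19.2]
orientation: [[0.998, 0.07, -0.0], [0.07, -0.998, 0.0], [-0.0, -0.0, -1.0]]
contact_force: [0.3, -0.3, -1.2]
grip_width: 0.386
gripper_force: 40.3
```

>>> move_arm(series=[{"x":0,"y":0,"z":0.05,"rx":0,"ry":0,"rz":0,"claw":-0.2},{"x":0,"y":0,"z":0.05,"rx":0,"ry":0,"rz":0,"claw":-0.2},{"x":0,"y":0,"z":-4.5,"rx":0,"ry":0,"rz":0,"claw":-0.2},{"x":-4,"y":0,"z":-5,"rx":0,"ry":0,"rz":0,"claw":1},{"x":-7,"y":0,"z":-4,"rx":0,"ry":0,"rz":0,"claw":1},{"x":-7,"y":0,"z":-0.9,"rx":0,"ry":0,"rz":0,"claw":1},{"x":-7,"y":0,"z":-0.9,"rx":0,"ry":0,"rz":0,"claw":1},{"x":-7,"y":0,"z":-0.9,"rx":0,"ry":0,"rz":0,"claw":1}])

```text
t: 39.88
position: [466.8, -51.4, 29.0]
orientation: [[0.998, 0.07, 0.0], [0.07, -0.998, -0.0], [0.0, 0.0, -1.0]]
contact_force: [-0.1, 0.1, 0.0]
grip_width: -0.001
gripper_force: 0.0
```

>>> move_arm(series=[{"x":1.5,"y":0,"z":0,"rx":0,"ry":0,"rz":0,"claw":1},{"x":2.4,"y":0,"z":0,"rx":0,"ry":0,"rz":0,"claw":1},{"x":2.8,"y":0,"z":0,"rx":0,"ry":0,"rz":0,"claw":1},{"x":3.2,"y":0,"z":0,"rx":0,"ry":0,"rz":0,"claw":1},{"x":3.6,"y":0,"z":0,"rx":0,"ry":0,"rz":0,"claw":1},{"x":4,"y":0,"z":0,"rx":0,"ry":0,"rz":0,"claw":1},{"x":4.4,"y":0.05,"z":0,"rx":0,"ry":0,"rz":0,"claw":1},{"x":4.8,"y":0.1,"z":0,"rx":0,"ry":0,"rz":0,"claw":1},{"x":5.2,"y":0.15,"z":0,"rx":0,"ry":0,"rz":0,"claw":1},{"x":5.6,"y":0.2,"z":0,"rx":0,"ry":0,"rz":0,"claw":1},{"x":6.0,"y":0.25,"z":0,"rx":0,"ry":0,"rz":0,"claw":1},{"x":6.3,"y":0.3,"z":0,"rx":0,"ry":0,"rz":0,"claw":1}])

```text
t: 41.38
position: [528.4, -49.5, 28.1]
orientation: [[0.998, 0.07, -0.002], [0.07, -0.998, 0.001], [-0.002, -0.001, -1.0]]
contact_force: [-7.0, 1.8, 4.8]
grip_width: 0.002
gripper_force: 3.4
```

```bash
python3 - <<'E'
from h import *
s=env.get_state();print(s['t'],s['position'],s['contact_force'],tob(s['position']))
E
```

```text
41.375 [528.36045008 -49.53589718  28.09616634] [-6.99751188  1.75722806  4.83144088] [-76.7  29.9]
```

>>> move_arm(series=[{"x":0.3,"y":0,"z":0,"rx":0,"ry":0,"rz":0,"claw":1},{"x":0.6,"y":0,"z":0,"rx":0,"ry":0,"rz":0,"claw":1},{"x":0.9,"y":0,"z":0,"rx":0,"ry":0,"rz":0,"claw":1}])

```text
t: 41.75
position: [536.0, -49.6, 28.0]
orientation: [[0.998, 0.069, -0.005], [0.069, -0.998, -0.001], [-0.005, 0.001, -1.0]]
contact_force: [-16.5, -6.7, 11.5]
grip_width: 0.002
gripper_force: 8.4
```

>>> move_arm(series=[{"x":0.3,"y":0,"z":0,"rx":0,"ry":0,"rz":0,"claw":1},{"x":0.5,"y":0,"z":0,"rx":0,"ry":0,"rz":0,"claw":1}])

```text
t: 42.0
position: [539.3, -49.5, 27.8]
orientation: [[0.998, 0.069, -0.008], [0.069, -0.998, -0.002], [-0.008, 0.001, -1.0]]
contact_force: [-29.9, -8.9, 18.6]
grip_width: 0.002
gripper_force: 14.9
```

>>> move_arm(series=[{"x":0.3,"y":0,"z":0,"rx":0,"ry":0,"rz":0,"claw":1},{"x":0.5,"y":0,"z":0,"rx":0,"ry":0,"rz":0,"claw":1}])

```text
t: 42.25
position: [539.4, -49.0, 27.1]
orientation: [[0.998, 0.068, -0.016], [0.068, -0.998, -0.003], [-0.017, 0.001, -1.0]]
contact_force: [-55.7, -13.2, 38.2]
grip_width: 0.0
gripper_force: 28.3
```

>>> move_arm(series=[{"x":-2,"y":0,"z":0,"rx":0,"ry":0,"rz":0,"claw":1},{"x":-6,"y":0,"z":0,"rx":0,"ry":0,"rz":0,"claw":1},{"x":-8,"y":0,"z":-5,"rx":0,"ry":0,"rz":-0.18,"claw":0},{"x":-8,"y":3,"z":-10,"rx":0,"ry":0,"rz":-0.36,"claw":-1},{"x":-8,"y":7,"z":-12,"rx":0,"ry":0,"rz":-0.54,"claw":-1},{"x":-8,"y":11,"z":-14,"rx":0,"ry":0,"rz":-0.72,"claw":-1},{"x":-8,"y":15,"z":-14,"rx":0,"ry":0,"rz":-0.9,"claw":-1},{"x":-8,"y":19,"z":-14,"rx":0,"ry":0,"rz":-1.08,"claw":-1},{"x":-8,"y":23,"z":-14,"rx":0,"ry":0,"rz":-1.26,"claw":-1},{"x":-8,"y":27,"z":-14,"rx":0,"ry":0,"rz":-1.44,"claw":-1},{"x":-8,"y":31,"z":-14,"rx":0,"ry":0,"rz":-1.62,"claw":-1},{"x":-8,"y":31,"z":-14,"rx":0,"ry":0,"rz":-1.62,"claw":-1}])

```text
t: 43.75
position: [490.1, -365.8, 167.7]
orientation: [[-0.119, 0.993, 0.0], [0.993, 0.119, -0.0], [-0.0, 0.0, -1.0]]
contact_force: [-0.5, 0.3, -0.2]
grip_width: 0.999
gripper_force: 0.0
```

```bash
python3 - <<'E'
from h import *
s=env.get_state();print(s['t'],s['position'],s['orientation'][:,0],s['qpos'])
r=shot('wrist','w9.png');np.savez('w9.npz',**r);print(wedgecheck(r,np.array([545.4,-376.7]),100))
print(sh([548.9,-396.4,7],280))
E
```

```text
43.75 [ 490.14551849 -365.79862362  167.68703909] [-1.18719853e-01  9.92927787e-01 -8.16591140e-05] [-7.74327039e-01  4.35090796e-01  4.29505373e-02  1.17849336e+00
  7.19792191e-05  6.77468769e-01]
(np.float64(0.9988913525498891), [(np.float64(0.9887640449438202), 0, 4), (np.float64(0.9900552486187846), 4, 0), (np.float64(0.9988913525498891), 0, 0)])
([-3.88, 5.47, 16.08], 3.084)
```

>>> move_arm(series=[{"x":-1.5,"y":2,"z":2,"rx":0,"ry":0,"rz":-0.18,"claw":-1},{"x":-3.9,"y":5.5,"z":4,"rx":0,"ry":0,"rz":-0.36,"claw":-1},{"x":-3.9,"y":5.5,"z":6,"rx":0,"ry":0,"rz":-0.54,"claw":-1},{"x":-3.9,"y":5.5,"z":6,"rx":0,"ry":0,"rz":-0.72,"claw":-1},{"x":-3.9,"y":5.5,"z":6,"rx":0,"ry":0,"rz":-0.9,"claw":-1},{"x":-3.9,"y":5.5,"z":6,"rx":0,"ry":0,"rz":-1.08,"claw":-1},{"x":-3.9,"y":5.5,"z":6,"rx":0,"ry":0,"rz":-1.26,"claw":-1},{"x":-3.9,"y":5.5,"z":6,"rx":0,"ry":0,"rz":-1.44,"claw":-1},{"x":-3.9,"y":5.5,"z":6,"rx":0,"ry":0,"rz":-1.6,"claw":-1},{"x":-3.9,"y":5.5,"z":6,"rx":0,"ry":0,"rz":-1.6,"claw":-1}])

```text
t: 45.05
position: [549.5, -394.6, 108.5]
orientation: [[-0.989, -0.146, 0.0], [-0.146, 0.989, 0.0], [-0.0, 0.0, -1.0]]
contact_force: [-0.2, -0.2, 0.2]
grip_width: 0.999
gripper_force: 0.0
```

>>> move_arm(series=[{"x":0,"y":0,"z":0,"rx":0,"ry":0,"rz":-0.18,"claw":-1},{"x":0,"y":0,"z":0,"rx":0,"ry":0,"rz":-0.36,"claw":-1},{"x":0,"y":0,"z":0,"rx":0,"ry":0,"rz":-0.54,"claw":-1},{"x":0,"y":0,"z":0,"rx":0,"ry":0,"rz":-0.72,"claw":-1},{"x":0,"y":0,"z":0,"rx":0,"ry":0,"rz":-0.9,"claw":-1},{"x":0,"y":0,"z":0,"rx":0,"ry":0,"rz":-1.08,"claw":-1},{"x":0,"y":0,"z":0,"rx":0,"ry":0,"rz":-1.26,"claw":-1},{"x":0,"y":0,"z":0,"rx":0,"ry":0,"rz":-1.44,"claw":-1},{"x":0,"y":0,"z":0,"rx":0,"ry":0,"rz":-1.599,"claw":-1},{"x":0,"y":0,"z":0,"rx":0,"ry":0,"rz":-1.599,"claw":-1}])

```text
t: 46.3
position: [549.4, -395.1, 108.4]
orientation: [[0.171, -0.985, 0.0], [-0.985, -0.171, 0.0], [-0.0, -0.0, -1.0]]
contact_force: [0.1, -0.7, -0.9]
grip_width: 1.003
gripper_force: 0.0
```

```bash
python3 - <<'E'
from h import *
s=env.get_state();print(s['t'],s['position'],s['orientation'][:,0],s['qpos'][5])
print(sh([548.9,-396.4,7],280))
E
```

```text
46.3 [ 549.43609242 -395.07826651  108.43803564] [ 1.70890289e-01 -9.85290060e-01 -7.71544142e-05] -2.4862713919101864
([0.12, 0.08, 10.14], -0.003)
```

>>> move_arm(series=[{"x":0.1,"y":0.1,"z":5,"rx":0,"ry":0,"rz":0,"claw":-1},{"x":0.1,"y":0.1,"z":10.1,"rx":0,"ry":0,"rz":0,"claw":-1},{"x":0.1,"y":0.1,"z":10.1,"rx":0,"ry":0,"rz":0,"claw":-1},{"x":0.1,"y":0.1,"z":10.1,"rx":0,"ry":0,"rz":0,"claw":1},{"x":0.1,"y":0.1,"z":10.1,"rx":0,"ry":0,"rz":0,"claw":1},{"x":0.1,"y":0.1,"z":10.1,"rx":0,"ry":0,"rz":0,"claw":1},{"x":0.1,"y":0.1,"z":10.1,"rx":0,"ry":0,"rz":0,"claw":1},{"x":0.1,"y":0.1,"z":10.1,"rx":0,"ry":0,"rz":0,"claw":1},{"x":0.1,"y":0.1,"z":10.1,"rx":0,"ry":0,"rz":0,"claw":1}], newtons=40)

```text
t: 47.42
position: [549.3, -397.4, 9.2]
orientation: [[0.175, -0.985, 0.002], [-0.985, -0.175, -0.002], [0.002, -0.002, -1.0]]
contact_force: [-0.9, 1.6, 10.3]
grip_width: 0.395
gripper_force: 39.0
```

```bash
python3 - <<'E'
from h import *
s=env.get_state();print(s['t'],s['position'],s['grip_width']*85,s['gripper_force'],s['contact_force'])
p=s['position'];print(sh([450,-150,p[2]+90],184.0),sh(fromb(-137,131)+[p[2]+12],184.0))
E
```

```text
47.425 [ 549.28107289 -397.36958296    9.17078596] 33.54091284453472 39.00771243585041 [-0.89224303  1.6337732  10.25079969]
([-26.07, 5.43, -9.07], 1.677) ([-45.3, 0.89, -1.3], 1.677)
```

>>> move_arm(series=[{"x":0,"y":0,"z":-5,"rx":0,"ry":0,"rz":0,"claw":1},{"x":-4,"y":1.5,"z":-9,"rx":0,"ry":0,"rz":0.18,"claw":1},{"x":-9,"y":3,"z":-9,"rx":0,"ry":0,"rz":0.36,"claw":1},{"x":-14,"y":4,"z":-9,"rx":0,"ry":0,"rz":0.54,"claw":1},{"x":-19,"y":5,"z":-9,"rx":0,"ry":0,"rz":0.72,"claw":1},{"x":-24,"y":5,"z":-9,"rx":0,"ry":0,"rz":0.9,"claw":1},{"x":-29,"y":4,"z":-9,"rx":0,"ry":0,"rz":1.08,"claw":1},{"x":-34,"y":3,"z":-9,"rx":0,"ry":0,"rz":1.26,"claw":1},{"x":-39,"y":2,"z":-9,"rx":0,"ry":0,"rz":1.44,"claw":1},{"x":-43,"y":1,"z":-9,"rx":0,"ry":0,"rz":1.6,"claw":1},{"x":-45.3,"y":0.9,"z":-9,"rx":0,"ry":0,"rz":1.677,"claw":1},{"x":-45.3,"y":0.9,"z":-9,"rx":0,"ry":0,"rz":1.677,"claw":1}])

```text
t: 48.92
position: [460.1, 48.8, 97.9]
orientation: [[-0.997, -0.072, 0.001], [-0.072, 0.997, 0.0], [-0.001, -0.0, -1.0]]
contact_force: [-0.3, 0.6, 0.4]
grip_width: 0.39
gripper_force: 40.1
```

```bash
python3 - <<'E'
from h import *
s=env.get_state();print(s['t'],s['position'],s['grip_width']*85,s['gripper_force'],s['contact_force'],s['orientation'][:,0],s['qpos'][5])
print(sh(fromb(-137,131)+[21.2],184.0),sh(fromb(-79,131)+[20.2],184.0))
E
```

```text
48.925 [460.09146031  48.79541874  97.90216795] 33.17646672851222 40.139941703855584 [-0.26570196  0.55067192  0.37700519] [-9.97400167e-01 -7.20567302e-02 -8.56625976e-04] -0.1429188907209767
([-0.09, -0.17, 7.67], 0.002) ([-5.89, -0.19, 7.78], 0.002)
```

>>> move_arm(series=[{"x":-0.1,"y":-0.17,"z":5,"rx":0,"ry":0,"rz":0,"claw":1},{"x":-0.1,"y":-0.17,"z":7.6,"rx":0,"ry":0,"rz":0,"claw":1},{"x":-0.1,"y":-0.17,"z":7.6,"rx":0,"ry":0,"rz":0,"claw":1},{"x":-2,"y":-0.17,"z":7.6,"rx":0,"ry":0,"rz":0,"claw":1},{"x":-4,"y":-0.17,"z":7.6,"rx":0,"ry":0,"rz":0,"claw":1},{"x":-5,"y":-0.17,"z":7.65,"rx":0,"ry":0,"rz":0,"claw":1},{"x":-5.9,"y":-0.17,"z":7.7,"rx":0,"ry":0,"rz":0,"claw":1},{"x":-6.4,"y":-0.17,"z":7.75,"rx":0,"ry":0,"rz":0,"claw":1},{"x":-6.9,"y":-0.17,"z":7.8,"rx":0,"ry":0,"rz":0,"claw":1},{"x":-6.9,"y":-0.17,"z":7.8,"rx":0,"ry":0,"rz":0,"claw":1}])

```text
t: 50.18
position: [529.4, 50.8, 19.3]
orientation: [[-0.998, -0.07, 0.0], [-0.07, 0.998, 0.0], [-0.0, 0.0, -1.0]]
contact_force: [0.5, 2.5, -0.9]
grip_width: 0.389
gripper_force: 40.0
```

>>> move_arm(series=[{"x":0,"y":0,"z":0.05,"rx":0,"ry":0,"rz":0,"claw":-0.2},{"x":0,"y":0,"z":0.05,"rx":0,"ry":0,"rz":0,"claw":-0.2},{"x":0,"y":0,"z":-4.5,"rx":0,"ry":0,"rz":0,"claw":-0.2},{"x":4,"y":0,"z":-5,"rx":0,"ry":0,"rz":0,"claw":1},{"x":7,"y":0,"z":-4,"rx":0,"ry":0,"rz":0,"claw":1},{"x":7,"y":0,"z":-0.9,"rx":0,"ry":0,"rz":0,"claw":1},{"x":7,"y":0,"z":-0.9,"rx":0,"ry":0,"rz":0,"claw":1},{"x":7,"y":0,"z":-0.9,"rx":0,"ry":0,"rz":0,"claw":1}])

```text
t: 51.18
position: [459.9, 45.8, 29.0]
orientation: [[-0.998, -0.07, 0.001], [-0.07, 0.998, -0.0], [-0.001, -0.0, -1.0]]
contact_force: [-0.4, -0.4, 0.3]
grip_width: 0.002
gripper_force: 0.0
```

>>> move_arm(series=[{"x":-1.5,"y":0,"z":0,"rx":0,"ry":0,"rz":0,"claw":1},{"x":-2.4,"y":0,"z":0,"rx":0,"ry":0,"rz":0,"claw":1},{"x":-2.8,"y":0,"z":0,"rx":0,"ry":0,"rz":0,"claw":1},{"x":-3.2,"y":0,"z":0,"rx":0,"ry":0,"rz":0,"claw":1},{"x":-3.6,"y":0,"z":0,"rx":0,"ry":0,"rz":0,"claw":1},{"x":-4,"y":0,"z":0,"rx":0,"ry":0,"rz":0,"claw":1},{"x":-4.4,"y":-0.05,"z":0,"rx":0,"ry":0,"rz":0,"claw":1},{"x":-4.8,"y":-0.1,"z":0,"rx":0,"ry":0,"rz":0,"claw":1},{"x":-5.2,"y":-0.15,"z":0,"rx":0,"ry":0,"rz":0,"claw":1},{"x":-5.6,"y":-0.2,"z":0,"rx":0,"ry":0,"rz":0,"claw":1},{"x":-6.0,"y":-0.25,"z":0,"rx":0,"ry":0,"rz":0,"claw":1},{"x":-6.3,"y":-0.3,"z":0,"rx":0,"ry":0,"rz":0,"claw":1}])

```text
t: 52.68
position: [522.3, 47.4, 28.2]
orientation: [[-0.998, -0.07, -0.001], [-0.07, 0.998, 0.0], [0.001, 0.0, -1.0]]
contact_force: [-4.9, 2.9, 1.4]
grip_width: -0.003
gripper_force: 2.2
```

```bash
python3 - <<'E'
from h import *
s=env.get_state();print(s['t'],s['position'],s['contact_force'],tob(s['position']))
E
```

```text
52.675 [522.31872127  47.38486681  28.21301115] [-4.87774291  2.87255739  1.39299343] [-76. 127.]
```

>>> move_arm(series=[{"x":-0.3,"y":0,"z":0,"rx":0,"ry":0,"rz":0,"claw":1},{"x":-0.6,"y":0,"z":0,"rx":0,"ry":0,"rz":0,"claw":1},{"x":-0.9,"y":0,"z":0,"rx":0,"ry":0,"rz":0,"claw":1}])

```text
t: 53.05
position: [530.9, 47.8, 28.1]
orientation: [[-0.998, -0.07, -0.001], [-0.07, 0.998, -0.0], [0.001, -0.0, -1.0]]
contact_force: [-6.8, -0.5, 1.0]
grip_width: -0.001
gripper_force: 3.3
```

>>> move_arm(series=[{"x":-0.3,"y":0,"z":0,"rx":0,"ry":0,"rz":0,"claw":1},{"x":-0.5,"y":0,"z":0,"rx":0,"ry":0,"rz":0,"claw":1}])

```text
t: 53.3
position: [532.6, 47.8, 27.7]
orientation: [[-0.998, -0.07, -0.007], [-0.07, 0.998, -0.002], [0.007, -0.001, -1.0]]
contact_force: [-29.5, -4.3, 21.5]
grip_width: -0.001
gripper_force: 14.7
```

>>> move_arm(series=[{"x":-0.3,"y":0,"z":0,"rx":0,"ry":0,"rz":0,"claw":1},{"x":-0.5,"y":0,"z":0,"rx":0,"ry":0,"rz":0,"claw":1}])

```text
t: 53.55
position: [532.8, 48.0, 27.0]
orientation: [[-0.997, -0.07, -0.015], [-0.07, 0.998, -0.002], [0.016, -0.001, -1.0]]
contact_force: [-52.5, -7.7, 37.2]
grip_width: 0.002
gripper_force: 27.1
```

>>> move_arm(series=[{"x":2,"y":0,"z":0,"rx":0,"ry":0,"rz":0,"claw":1},{"x":5,"y":0,"z":0,"rx":0,"ry":0,"rz":0,"claw":1},{"x":5,"y":-2,"z":-5,"rx":0,"ry":0,"rz":0,"claw":1},{"x":4,"y":-5,"z":-10,"rx":0,"ry":0,"rz":0,"claw":1},{"x":4,"y":-5,"z":-15,"rx":0,"ry":0,"rz":0,"claw":1},{"x":4,"y":-5,"z":-20,"rx":0,"ry":0,"rz":0,"claw":1},{"x":4,"y":-5,"z":-20,"rx":0,"ry":0,"rz":0,"claw":1}])

```text
t: 54.42
position: [507.1, -4.7, 231.9]
orientation: [[-0.998, -0.07, 0.007], [-0.07, 0.998, -0.002], [-0.007, -0.002, -1.0]]
contact_force: [-0.5, -0.3, -0.5]
grip_width: -0.0
gripper_force: 0.0
```

```bash
python3 - <<'E'
from h import *
s=env.get_state();print(s['t'],s['position'],s['qpos'])
r=shot('wrist','w10.png');np.savez('w10.npz',**r)
cv2.imwrite('pics/w10b.png',cv2.resize(r['color'],(800,500),interpolation=cv2.INTER_CUBIC))
E
```

```text
54.425 [507.14871727  -4.73962474 231.92085974] [-1.69891415e-01  2.27097905e-01 -9.64213051e-02  1.24001018e+00
 -4.38015139e-04 -2.39785183e-01]
```

View pics/w10b.png

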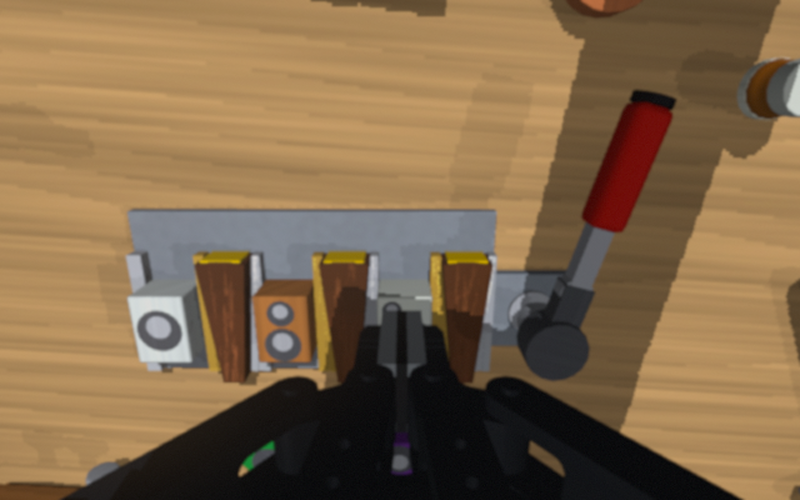

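All three wedges are driven home with their yellow ends flush, and the blocks are centred. The wrench grip runs from (606,225) to (652,100), with the stud at about (553,347) and the flux jar at (765,90), outside the swing.

```bash
python3 - <<'E'
from h import *
w=dict(np.load('w10.npz'));st=np.array(fromb(0,190))
for p in [(606,225),(652,100)]:
    q=pix2w(w,(p[0]/1.25,p[1]/1.25),83)[:2]-st;print(q.round(1),np.hypot(*q).round(1),np.degrees(np.arctan2(q[1],q[0])).round(2))
print('head',pix2w(w,(553/1.25,350/1.25),85),'stud',st,'flux',pix2w(w,(785/1.25,90/1.25),45))
for th in (168,170):
    c=np.radians(th);e=np.array([np.cos(c),np.sin(c)]);t=np.array([np.sin(c),-np.cos(c)]);P=st+137.5*e-45*t;print(th,P,sh([P[0],P[1],100],th),sh([P[0],P[1],50],th))
for f in np.arange(.06,.97,.06):print(round(f,2),round(13.75*(np.cos(f)-1)+2.75*np.sin(f),2),round(13.75*np.sin(f)+2.75*(1-np.cos(f)),2))
E
```

```text
[-98.7  16.8] 100.2 170.36
[-179.3   28.6] 181.5 170.93
head [590.14501835 112.23278749  85.        ] stud [593.74626999 115.53716955] flux [399.53851025 254.44831501  45.        ]
168 [449.8949488 100.108385 ] ([4.94, 10.85, 12.94], 0.279) ([4.96, 10.86, 17.94], 0.279)
170 [450.52103595  95.09744509] ([4.91, 10.35, 12.95], 0.244) ([4.93, 10.35, 17.95], 0.244)
0.06 0.14 0.83
0.12 0.23 1.67
0.18 0.27 2.51
0.24 0.26 3.35
0.3 0.2 4.19
0.36 0.09 5.02
0.42 -0.07 5.85
0.48 -0.28 6.66
0.54 -0.54 7.46
0.6 -0.85 8.24
0.66 -1.2 9.01
0.72 -1.6 9.75
0.78 -2.04 10.47
0.84 -2.52 11.15
0.9 -3.05 11.81
0.96 -3.61 12.44
```

>>> move_arm(series=[{"x":4.9,"y":5,"z":5,"rx":0,"ry":0,"rz":0.1,"claw":1},{"x":4.9,"y":10.2,"z":9,"rx":0,"ry":0,"rz":0.234,"claw":1},{"x":4.9,"y":10.2,"z":14,"rx":0,"ry":0,"rz":0.234,"claw":1},{"x":4.9,"y":10.2,"z":17.9,"rx":0,"ry":0,"rz":0.234,"claw":1},{"x":4.9,"y":10.2,"z":17.9,"rx":0,"ry":0,"rz":0.234,"claw":1},{"x":4.9,"y":10.2,"z":17.9,"rx":0,"ry":0,"rz":0.234,"claw":1}])

```text
t: 55.22
position: [449.6, 94.0, 50.3]
orientation: [[-0.987, 0.163, 0.001], [0.163, 0.987, -0.0], [-0.001, 0.0, -1.0]]
contact_force: [-0.3, 0.3, 0.1]
grip_width: -0.003
gripper_force: 0.0
```

```bash
cat >> h.py <<'E'
def wr(s=None):
    "tool in wrench polar: TCP relative stud: radius, angle; yaw; force along t (clockwise) and e"
    s=s or env.get_state();st=np.array(fromb(0,190));q=s['position'][:2]-st;R=s['orientation'];yaw=np.degrees(np.arctan2(R[1,0],R[0,0]))
    print('t',round(s['t'],2),'xyz',s['position'].round(1),'yaw',round(yaw,1),'in tool frame',(R.T[:2,:2]@q).round(1),'F tool',(R.T@s['contact_force']).round(1))
E
python3 -c "
from h import *
wr()"
```

```text
t 55.23 xyz [449.6  94.   50.3] yaw 170.6 in tool frame [138.7 -44.8] F tool [ 0.4  0.2 -0.1]
```

>>> move_arm(series=[{"x":0,"y":0.8,"z":0,"rx":0,"ry":0,"rz":0,"claw":1},{"x":0,"y":1.3,"z":0,"rx":0,"ry":0,"rz":0,"claw":1},{"x":0,"y":1.6,"z":0,"rx":0,"ry":0,"rz":0,"claw":1},{"x":0,"y":1.8,"z":0,"rx":0,"ry":0,"rz":0,"claw":1}])

```text
t: 55.72
position: [451.9, 112.2, 49.5]
orientation: [[-0.987, 0.163, 0.0], [0.163, 0.987, 0.0], [-0.0, 0.0, -1.0]]
contact_force: [0.2, -1.2, -1.5]
grip_width: -0.003
gripper_force: 0.0
```

```bash
python3 -c "
from h import *
wr()"
```

```text
t 55.73 xyz [451.9 112.2  49.5] yaw 170.6 in tool frame [139.4 -26.3] F tool [-0.3 -1.1  1.5]
```

>>> move_arm(series=[{"x":0.14,"y":0.83,"z":0,"rx":0,"ry":0,"rz":0.06,"claw":1},{"x":0.23,"y":1.67,"z":0,"rx":0,"ry":0,"rz":0.12,"claw":1},{"x":0.27,"y":2.51,"z":0,"rx":0,"ry":0,"rz":0.18,"claw":1},{"x":0.26,"y":3.35,"z":0,"rx":0,"ry":0,"rz":0.24,"claw":1},{"x":0.2,"y":4.19,"z":0,"rx":0,"ry":0,"rz":0.3,"claw":1},{"x":0.09,"y":5.02,"z":0,"rx":0,"ry":0,"rz":0.36,"claw":1},{"x":-0.07,"y":5.85,"z":0,"rx":0,"ry":0,"rz":0.42,"claw":1},{"x":-0.28,"y":6.66,"z":0,"rx":0,"ry":0,"rz":0.48,"claw":1},{"x":-0.54,"y":7.46,"z":0,"rx":0,"ry":0,"rz":0.54,"claw":1},{"x":-0.85,"y":8.24,"z":0,"rx":0,"ry":0,"rz":0.6,"claw":1}])

```text
t: 56.98
position: [473.3, 191.8, 49.2]
orientation: [[-0.721, 0.693, -0.001], [0.693, 0.721, -0.001], [-0.0, -0.001, -1.0]]
contact_force: [-0.9, -2.8, 1.2]
grip_width: 0.003
gripper_force: 1.6
```

```bash
python3 -c "
from h import *
wr()"
```

```text
t 56.98 xyz [473.3 191.8  49.2] yaw 136.1 in tool frame [139.6 -28.5] F tool [-1.2 -2.6 -1.2]
```

>>> move_arm(series=[{"x":0.14,"y":0.83,"z":0,"rx":0,"ry":0,"rz":0.06,"claw":1},{"x":0.23,"y":1.67,"z":0,"rx":0,"ry":0,"rz":0.12,"claw":1},{"x":0.27,"y":2.51,"z":0,"rx":0,"ry":0,"rz":0.18,"claw":1},{"x":0.26,"y":3.35,"z":0,"rx":0,"ry":0,"rz":0.24,"claw":1},{"x":0.24,"y":3.77,"z":0,"rx":0,"ry":0,"rz":0.27,"claw":1}])

```text
t: 57.6
position: [497.7, 220.9, 49.1]
orientation: [[-0.511, 0.86, -0.001], [0.86, 0.511, -0.0], [0.0, -0.001, -1.0]]
contact_force: [-2.8, -1.7, 1.2]
grip_width: 0.0
gripper_force: 1.7
```

```bash
python3 -c "
from h import *
wr()"
```

```text
t 57.6 xyz [497.7 220.9  49.1] yaw 120.7 in tool frame [139.6 -28.8] F tool [-0.  -3.3 -1.2]
```

>>> move_arm(series=[{"x":0.08,"y":0.4,"z":0,"rx":0,"ry":0,"rz":0.03,"claw":1},{"x":0.08,"y":0.4,"z":0,"rx":0,"ry":0,"rz":0.03,"claw":1}])

```text
t: 57.85
position: [501.1, 223.7, 49.3]
orientation: [[-0.486, 0.874, 0.0], [0.874, 0.486, 0.0], [0.0, 0.0, -1.0]]
contact_force: [-1.6, -0.7, -0.2]
grip_width: 0.002
gripper_force: 0.3
```

```bash
python3 -c "
from h import *
wr()"
```

```text
t 57.85 xyz [501.1 223.7  49.3] yaw 119.1 in tool frame [139.5 -28.4] F tool [ 0.2 -1.7  0.2]
```

>>> move_arm(series=[{"x":0.08,"y":0.4,"z":0,"rx":0,"ry":0,"rz":0.03,"claw":1},{"x":0.08,"y":0.4,"z":0,"rx":0,"ry":0,"rz":0.03,"claw":1}])

```text
t: 58.1
position: [504.3, 226.3, 49.3]
orientation: [[-0.459, 0.889, 0.0], [0.889, 0.459, 0.0], [0.0, 0.0, -1.0]]
contact_force: [-1.4, 0.5, 0.3]
grip_width: 0.001
gripper_force: 0.6
```

```bash
python3 -c "
from h import *
wr()"
```

```text
t 58.1 xyz [504.3 226.3  49.3] yaw 117.3 in tool frame [139.4 -28.7] F tool [ 1.  -1.  -0.3]
```

>>> move_arm(series=[{"x":0.05,"y":0.4,"z":0,"rx":0,"ry":0,"rz":0.03,"claw":1},{"x":0.05,"y":0.4,"z":0,"rx":0,"ry":0,"rz":0.03,"claw":1}])

```text
t: 58.35
position: [507.5, 228.7, 49.3]
orientation: [[-0.431, 0.902, -0.0], [0.902, 0.431, 0.0], [0.0, -0.0, -1.0]]
contact_force: [-4.5, 0.3, 0.2]
grip_width: -0.001
gripper_force: 1.4
```

```bash
python3 -c "
from h import *
wr()"
```

```text
t 58.35 xyz [507.5 228.7  49.3] yaw 115.6 in tool frame [139.3 -29. ] F tool [ 2.2 -3.9 -0.2]
```

>>> move_arm(series=[{"x":0.05,"y":0.4,"z":0,"rx":0,"ry":0,"rz":0.03,"claw":1},{"x":0.05,"y":0.4,"z":0,"rx":0,"ry":0,"rz":0.03,"claw":1}])

```text
t: 58.6
position: [509.0, 230.2, 48.7]
orientation: [[-0.404, 0.915, -0.004], [0.915, 0.404, -0.001], [0.0, -0.004, -1.0]]
contact_force: [-13.3, -3.9, 4.6]
grip_width: -0.002
gripper_force: 6.6
```

```bash
python3 -c "
from h import *
wr()"
```

```text
t 58.6 xyz [509.  230.2  48.7] yaw 113.8 in tool frame [139.1 -31.2] F tool [  1.9 -13.8  -4.5]
```

>>> move_arm(series=[{"x":0.0,"y":0.4,"z":0,"rx":0,"ry":0,"rz":0.04,"claw":1},{"x":0.0,"y":0.8,"z":0,"rx":0,"ry":0,"rz":0.08,"claw":1},{"x":0.0,"y":1.2,"z":0,"rx":0,"ry":0,"rz":0.12,"claw":1}])

```text
t: 58.98
position: [518.5, 236.0, 48.5]
orientation: [[-0.292, 0.956, -0.006], [0.956, 0.292, 0.001], [0.003, -0.006, -1.0]]
contact_force: [-19.9, 5.1, 4.1]
grip_width: -0.004
gripper_force: 8.5
```

```bash
python3 -c "
from h import *
wr()"
```

```text
t 58.98 xyz [518.5 236.   48.5] yaw 107.0 in tool frame [137.2 -36.8] F tool [ 10.7 -17.6  -4. ]
```

```bash
python3 - <<'E'
from h import *
wr()
r=shot('wrist','w11.png');np.savez('w11.npz',**r)
t=shot('top');np.savez('t11.npz',**t)
for n,q in(('wrist',r),('top',t)):
    im=q['color'].astype(int);m=((im[...,2]>80)&(im[...,1]<50)&(im[...,0]<50)).astype(np.uint8);ys,xs=np.nonzero(m);print(n,m.sum(),xs.min(initial=999),xs.max(initial=0),ys.min(initial=999),ys.max(initial=0))
    if m.sum()>30:
        W=np.array([pix2w(q,(x,y),80)[:2] for x,y in zip(xs,ys)]);c=W.mean(0);u=np.linalg.svd(W-c,full_matrices=False)[2][0];print(c,np.degrees(np.arctan2(u[1],u[0]))%180)
cv2.imwrite('pics/w11b.png',r['color'])
E
```

```text
t 58.98 xyz [518.5 236.   48.5] yaw 107.0 in tool frame [137.2 -36.8] F tool [ 10.7 -17.6  -4. ]
wrist 7638 0 434 193 362
[535.55408571 265.43154132] 107.56037352852921
top 210 46 624 50 386
[ 309.0486129  -258.58836624] 62.93953013030888
```

View pics/w11b.png

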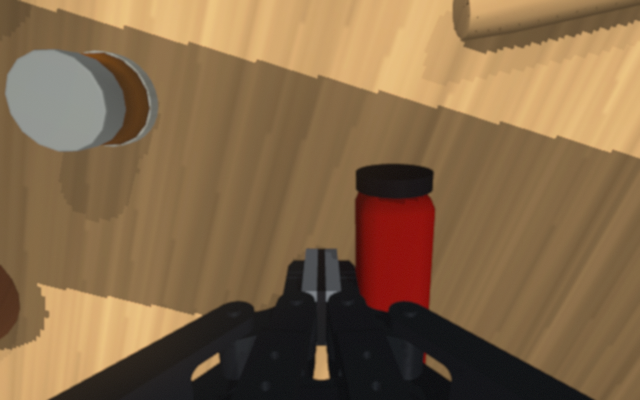

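The handle now points to about 107°, which is 0.16 rad past the run-down angle. The click has happened and it is well short of over-forcing, so I'll let go.

>>> move_arm(series=[{"x":0,"y":-1.2,"z":0,"rx":0,"ry":0,"rz":0,"claw":1},{"x":0,"y":-3,"z":0,"rx":0,"ry":0,"rz":0,"claw":1},{"x":0,"y":-6,"z":0,"rx":0,"ry":0,"rz":0,"claw":1},{"x":0,"y":-7,"z":-5,"rx":0,"ry":0,"rz":0,"claw":1},{"x":0,"y":-7,"z":-11,"rx":0,"ry":0,"rz":0,"claw":1},{"x":0,"y":-7,"z":-17,"rx":0,"ry":0,"rz":0,"claw":1},{"x":-6,"y":-5,"z":-20,"rx":0,"ry":0,"rz":0,"claw":1},{"x":-10,"y":-3,"z":-20,"rx":0,"ry":0,"rz":0,"claw":1},{"x":-10,"y":-3,"z":-20,"rx":0,"ry":0,"rz":0,"claw":1}])

```text
t: 60.2
position: [524.9, 128.9, 249.5]
orientation: [[-0.289, 0.957, 0.002], [0.957, 0.289, -0.0], [-0.001, 0.002, -1.0]]
contact_force: [0.4, -0.2, -0.4]
grip_width: -0.001
gripper_force: 0.0
```

```bash
python3 - <<'E'
from h import *
wr();st=np.array(fromb(0,190))
for n in('wrist','scene'):
    q=shot(n,'end_'+n+'.png');im=q['color'].astype(int);m=((im[...,2]>80)&(im[...,1]<50)&(im[...,0]<50)).astype(np.uint8)
    k,l,s,_=cv2.connectedComponentsWithStats(m);i=1+s[1:,4].argmax();ys,xs=np.nonzero(l==i);print(n,s[i])
    W=np.array([pix2w(q,(x,y),80)[:2] for x,y in zip(xs,ys)]);c=W.mean(0);u=np.linalg.svd(W-c,full_matrices=False)[2][0];print(c,np.hypot(*(c-st)),'dir',np.degrees(np.arctan2(*(c-st)[::-1])),np.degrees(np.arctan2(u[1],u[0]))%180)
E
```

```text
t 60.2 xyz [524.9 128.9 249.5] yaw 106.8 in tool frame [ 32.7 -62.1] F tool [-0.3  0.3  0.4]
wrist [ 347    0   42  108 3120]
[531.07691947 239.88023995] 139.24312066027295 dir 116.74826695766214 117.36563453824503
scene [377 195  26  16 176]
[532.83035416 240.32549263] 138.86278974993053 dir 116.01950071169058 117.15445177533245
```

```bash
python3 -c "
from h import *
print(env.close_job())"
```

```text
the job is handed in; nothing more can be done
None
```

The job is handed in: all three blocks are wedged tight in their bays, the nut was run down to the click and released, and I kept clear of the mug and flux jar; it took about 60 s of the 210 s, and no verdict was returned.

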